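# Load the push-open sample store under the swing lamp

## Robot

A 6-joint arm with a two-finger parallel gripper is mounted at the origin on the work surface. World frame = base frame: x ahead of the robot, y to its left, z up, the work surface at z = 0. Lengths are in m, angles in degrees, forces in N, time in s.
With the tool pointing down it reaches from about 0.35 to 0.875 m from the base axis. Payload 4.2 kg.
Tool frame: the origin (TCP) lies at the very end of the fingers, on their centre line; the grasp point (between the pads) lies r.pinch_z behind it (r.pinch_z is the distance from the TCP to the grasp point, in m); y points along the fingers, z is the direction in which the jaws open and shut, and the axes are right-handed (so a half turn about y gives the same grasp; the last joint's range is limited). The gripper opens to 87 mm and grips with 3 to 60 N. Pads are 19 mm wide; open, the fingers measure 117 mm over their backs; the gripper's body (75 mm by 190 mm) begins 51 mm behind the grasp point.
Start: joints at [14.817, 22.042, 0.453, 0, -68.411, -14.817], TCP at [0.625, 0, 0.187] pointing down, gripper open.
Joint ranges: [-179.83, 179.83], [-69.29, 118.12], [-61.27, 80.66], [-181.25, 117.63], [-171.15, -9.14], [-177.46, 177.46]. Speed limits (degrees/s): [159.86, 159.86, 180, 180, 180, 180].

## Interface

Orientations are given as a 3x3 rotation matrix whose columns are the frame's x, y, z axes.
In Python, from station import sense, capture, camera_params, r gives the robot as it stands.
- The arm moves only by the tool move_arm, never from a script. Its argument "increments" is text: rows parted by semicolons, each of 7 numbers parted by spaces: the closure, from -1 (fully open) to 1 (shut), so that 0 is half open, then the shift along the tool's x, y, z in m, then the turn, a rotation vector about the tool's x, y, z in rad. In form: hand x y z wx wy wz; .... A call has 1 to 8 rows; each row is the pose to reach, as a shift and turn from the pose commanded when the call began, along the tool's axes at that moment; what a row does not reach only later rows make up. A row lasts 1/10 s, in which the tool goes at most 50 mm and 8.59 degrees, less where a joint would pass 70% of its speed; a pose out of reach is approached as far as the arm can. A call with a gripper value outside its range is refused whole. The fingers move at their own pace and stop on an object; the grip force is fixed at half the most. Time passes only in rows, so rows that repeat a pose let the fingers close. It gives the time, the measured TCP pose, the force and the opening at its end, in the units of the state.
- sense(): the state, without advancing time (a new reading comes with each control period).
- capture(name): name is "scene" or "side" or "wrist"; returns (picture, depth): 480x640x3 uint8, red, green, blue; 480x640 float32, m along the optical axis (not along the pixel's ray), 0 where there is no reading.
- camera_params(name): a dict with "fx", "fy", "cx", "cy" (pixels), "xyz" and "orientation" of the camera in the world. Camera axes: x right, y down, z forward; pixel columns grow to the right and rows downward; lengths in m; the calibration is good to about 2 mm. A picture is of the moment at which its call begins: read the wrist's pose just before it. camera_params takes no time and is no camera call; for the wrist camera it gives the pose at the moment of the call.
- r.finish_job(): hands the job in, once; it reports no verdict.
The state is a dict: "time_s": time; "joints": joint angles; "joint_velocities": joint speeds; "effort": joint torques, N m; "tcp_pos": TCP position; "ee_rot": TCP orientation; "wrist_force": force on the tool from outside, world axes, zero at the start; "moment": the same for the moment, N m; "gripper_width": opening from 0.0 (shut) to 1.0 (fully open).
Only numpy, scipy, OpenCV 4.12 (cv2) and the standard library are available. Lean on these libraries where they do the work, as an engineer would, in place of code of your own. Each camera call takes 0.05 s, during which the arm holds its last target.

## Task

Swing the lamp clear of the drawer, press the blue drawer front so that the push-open drawer springs out, and put every carton from the steel sheet into the drawer. Push the drawer home until it latches, let go and make sure that it really stays shut with the cartons inside, then swing the lamp back over the round green mat. Do not knock the bottles over or push them about.

Things in the scene. Friction and masses are not known exactly. Their poses are not given: they have to be found in the camera images.
- store: Low white bench cabinet, fixed, 180 (x) x 270 (y) x 85 mm high. Origin: centre of its underside on the bench; its -x side is the open front, out of which a single drawer slides along its -x axis. The position and yaw differ from start to start.
- drawer (a joint): How far the drawer stands out, m: 0 = shut and latched, 0.115 = sprung fully open, -0.0095 = pressed to the hard stop. Push-push latch: from shut, press to below -0.005 and let go, and it springs fully open (up to 0.25 m/s); a shorter press leaves it shut. From open, push on to below -0.0065 (best to the stop) and let go: it returns to 0 and stays; a shorter push lets it spring out again.
- drawer_face (a point): Centre of the outer face of the blue drawer front, on the drawer, axes as the store's: 266 mm wide (y), 66 mm high (9 to 75 mm above the bench), 14 mm thick; this point is 42 mm above the bench. It lies at x = -0.115 m in the store's frame when shut (front 11 mm proud of the cabinet), -0.230 fully open. Its spring pushes out with 3 to 4 N; the last 25 mm before the latch take up to about 7 N.
- drawer_in (a point): Centre of the drawer's inner floor, on the drawer, 14 mm above the bench; axes as the store's. Inside 122 mm (x) by 236 mm (y); side and rear walls 4 mm thick, 41 mm above this floor; the blue front rises 61 mm above it. Fully open, the whole inside is clear of the cabinet, and this point lies at x = -0.155 in the store's frame.
- mat_center (a point): Centre of a flat round green mat of 100 mm diameter printed on the bench in front of the store, under where the drawer comes out (x = -0.155 m, y = 0 in the store's frame).
- lamp_stand: Grey round lamp foot, 90 mm across, 22 mm high, fixed to the bench beside the store, with a steel post of 22 mm diameter to 190 mm height, topped by the black hinge. Origin: centre of the underside, on the upright hinge axis of the lamp arm.
- lamp_arm (a joint): Angle of the lamp arm about the post, in rad. About 0 the lamp hangs over the green mat; it grows as the arm swings clockwise seen from above, towards the robot's side and away from the drawer. Stops at -0.4 and 1.25; 0.75 to 1.2 is clear of the drawer. The arm stays where it is left; it takes about 0.5 N at the knob to swing it.
- lamp_knob (a point): Middle of the upright orange knob on top of the lamp's head, 235 mm above the bench: the knob is 18 mm in diameter and stands 42 mm tall (212 to 254 mm above the bench) on a white disc head of 90 mm diameter and 22 mm thickness, 303 mm from the hinge axis. The arm is a bar 18 mm wide, its top at 208 mm.
- sheet: Flat steel sheet, fixed, 235 x 235 x 3 mm, without a rim; the cartons start on it. Origin: centre of its underside.
- water_bottle: Clear water bottle with a blue cap, 62 mm diameter, 200 mm tall, standing on the bench; leave it alone. Origin: centre of its underside.
- white_bottle: White bottle with a red cap, 68 mm diameter, 170 mm tall, standing on the bench; leave it alone. Origin: centre of its underside.
- carton1: White carton with a red band, 42 (x) x 32 (y) x 26 mm (z), about 40 g, lying flat on the steel sheet at the start. Origin: centre of its underside. It may be absent. It may lie any way up in the drawer, but wholly within it, below the top of the cabinet opening (63 mm above the drawer's floor).
- carton2: White carton with a blue band, 42 (x) x 32 (y) x 26 mm (z), about 40 g, lying flat on the steel sheet at the start. Origin: centre of its underside. It may be absent. It may lie any way up in the drawer, but wholly within it, below the top of the cabinet opening (63 mm above the drawer's floor).
- carton3: White carton with a green band, 42 (x) x 32 (y) x 26 mm (z), about 40 g, lying flat on the steel sheet at the start. Origin: centre of its underside. It may be absent. It may lie any way up in the drawer, but wholly within it, below the top of the cabinet opening (63 mm above the drawer's floor).
- carton4: White carton with an orange band, 42 (x) x 32 (y) x 26 mm (z), about 40 g, lying flat on the steel sheet at the start. Origin: centre of its underside. It may be absent. It may lie any way up in the drawer, but wholly within it, below the top of the cabinet opening (63 mm above the drawer's floor).
There are look-alikes about, which are no part of the job. What is shaped like the carton3 but pink or turquoise is not meant.

How it is judged:
By the outcome, as a careful person would: the job done as asked, in the order asked, and still so for the second after the job is handed in, with the robot touching nothing.
Of carton1, carton2, carton3, carton4 only 2 to 4 are there at a start; the rules pass over those that are not, and their reading is None.
At some moment in a run one of carton1, carton2, carton3, carton4 may be knocked a few centimetres aside while the robot is not near it.
Once in a run the grip may slacken for a moment while it holds something.
It also fails if it takes over 200 s, if anything falls off the work surface, if the arm or the gripper's body presses on something with over 40 N, if the wrist force passes 120 N, or if a joint passes its speed limit or range.

## Working session

There is one attempt and no reset: what is moved stays moved. The work goes in short steps, Python scripts to look and compute and a tool call to move; the robot and the scene stay as the last step left them, time stands still between calls to the robot, and variables do not carry over. Pictures are saved under pics/ and viewed, and the job is handed in when it is done.

Besides the shell and the picture viewer there is one more tool, called after "Call:" in YAML: its name, and indented under it one key for each argument. move_arm: Moves the arm, as the interface text tells. Its arguments: {"type":"object","properties":{"increments":{"type":"string"}},"required":["increments"]}

```bash
ls; mkdir -p pics; python3 - <<'E'
from station import sense, capture, camera_params, r
import cv2
s=sense();print(s);print(r.pinch_z)
for n in("scene","side","wrist"):
    print(n,camera_params(n))
    p,d=capture(n);cv2.imwrite(f"pics/{n}0.png",p[:,:,::-1])
E
```

```text
pics
{'time_s': 0.0, 'joints': array([ 1.48161106e+01,  2.20897450e+01,  3.81402564e-01, -3.13311894e-02,
       -6.84142331e+01, -1.48146047e+01]), 'joint_velocities': array([-0.04160214, -0.01347773,  0.0533572 , -0.0908423 , -0.01400976,
       -0.06425811]), 'effort': array([ 5.69075401e-04, -3.90661991e+01,  1.87403029e+01,  4.22001421e+00,
        1.09914420e-02, -1.81494070e-04]), 'tcp_pos': array([6.24309225e-01, 2.13725241e-05, 1.86175451e-01]), 'ee_rot': array([[ 1.75374799e-04, -2.19819174e-03, -9.99997569e-01],
       [ 9.99999983e-01, -5.54790293e-05,  1.75497176e-04],
       [-5.58646709e-05, -9.99997582e-01,  2.19818197e-03]]), 'wrist_force': array([ 0.16018413, -1.00467769,  0.56035534]), 'moment': array([ 0.01223043, -0.01147904,  0.00402637]), 'gripper_width': 0.9972383938293161}
0.0187
scene {'fx': 509.1002089444952, 'fy': 509.1002089444952, 'cx': 316.3080468524334, 'cy': 239.41655147259388, 'xyz': array([ 1.02984213, -0.7449025 ,  1.23081539]), 'orientation': array([[ 0.81274344,  0.4419894 , -0.37959645],
       [ 0.58235177, -0.63611103,  0.50619085],
       [-0.0177345 , -0.63246196, -0.77438838]])}
side {'fx': 554.0252919006513, 'fy': 554.0252919006513, 'cx': 313.0775884392326, 'cy': 236.15980288834348, 'xyz': array([-0.00672535, -0.80433229,  1.07462487]), 'orientation': array([[ 0.83364793, -0.38631652,  0.39470327],
       [-0.552264  , -0.57536094,  0.60329451],
       [-0.00596579, -0.72091563, -0.69299716]])}
wrist {'fx': 355.4266568636199, 'fy': 355.4266568636199, 'cx': 314.80041059451855, 'cy': 239.47102567317, 'xyz': array([ 0.6252111 , -0.08388322,  0.38260853]), 'orientation': array([[-9.99998308e-01,  1.35597502e-03, -1.24339628e-03],
       [ 9.15681281e-04,  9.53027707e-01,  3.02881744e-01],
       [ 1.59569118e-03,  3.02880093e-01, -9.53027336e-01]])}
```

View pics/scene0.png

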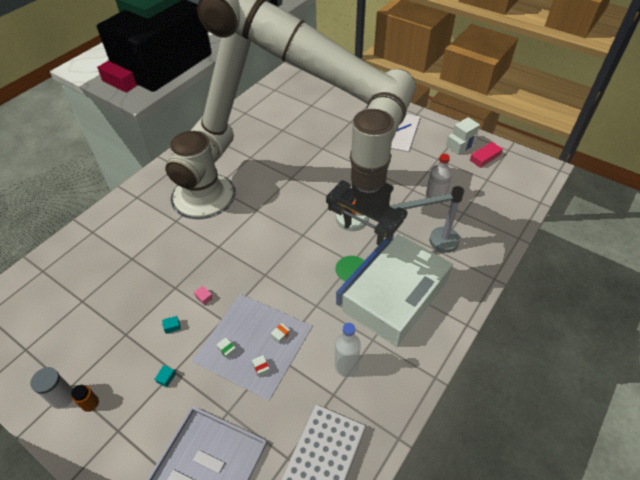

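View pics/side0.png

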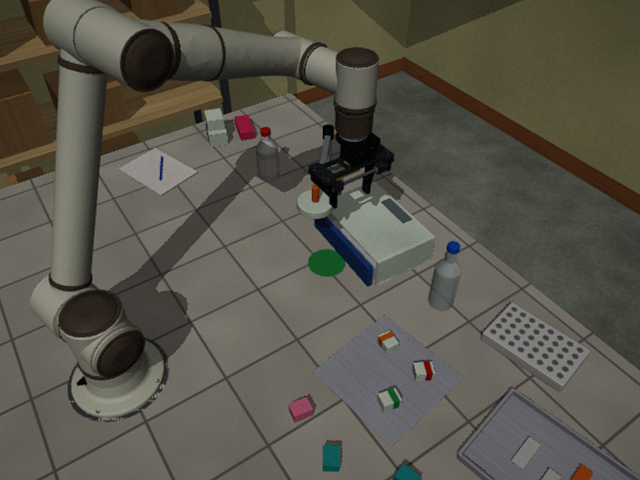

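View pics/wrist0.png

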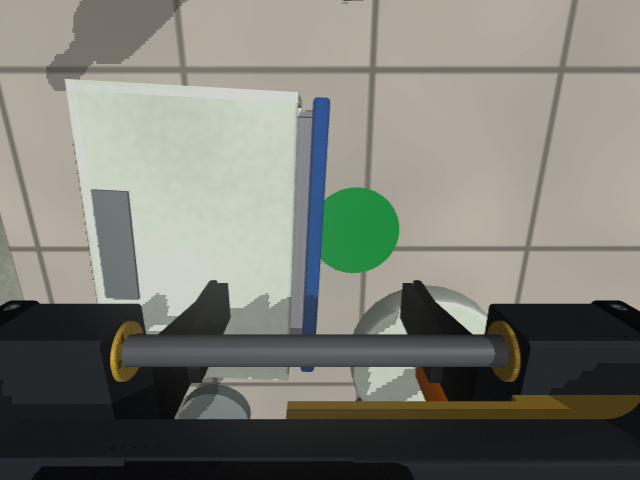

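```bash
cat > h.py <<'E'
import numpy as np, cv2
from station import sense, capture, camera_params, r
def snap(n,tag=None):
    s=sense(); c=camera_params(n); p,d=capture(n)
    if tag: cv2.imwrite(f"pics/{tag}.png",p[:,:,::-1])
    return p,d,c
def ray(c,u,v):
    q=np.stack([(np.asarray(u,float)-c['cx'])/c['fx'],(np.asarray(v,float)-c['cy'])/c['fy'],np.ones(np.shape(u))],-1)
    return q@c['orientation'].T
def plane(c,u,v,z):
    D=ray(c,u,v); return c['xyz']+D*((z-c['xyz'][2])/D[...,2])[...,None]
def pts(c,d):
    v,u=np.mgrid[:480,:640]; P=c['xyz']+ray(c,u,v)*d[...,None]; P[d<=0]=np.nan; return P
def hsv(p): return cv2.cvtColor(p,cv2.COLOR_RGB2HSV)
COL=dict(red=[(0,150,90),(5,255,255)],orange=[(8,150,120),(20,255,255)],green=[(45,100,60),(75,255,255)],blue=[(105,120,50),(125,255,255)],pink=[(165,80,100),(178,255,255)],teal=[(85,100,60),(100,255,255)])
def blobs(p,col,amin=20):
    m=cv2.inRange(hsv(p),*[np.array(x) for x in COL[col]])
    n,l,st,ce=cv2.connectedComponentsWithStats(m)
    return [(l==i,st[i],ce[i]) for i in range(1,n) if st[i][4]>=amin]
E
python3 - <<'E'
from h import *
for n in("scene","side","wrist"):
    p,d,c=snap(n); P=pts(c,d)
    for col in COL:
        for m,st,ce in blobs(p,col):
            q=P[m]; q=q[~np.isnan(q[:,0])]
            if len(q): print(n,col,st,ce.round(0),'med',np.median(q,0).round(3),'lo',np.percentile(q,3,axis=0).round(3),'hi',np.percentile(q,97,axis=0).round(3))
p,d,c=snap("scene"); cv2.imwrite("pics/sc_crop.png",cv2.resize(p[280:420,140:380,::-1],None,fx=3,fy=3,interpolation=cv2.INTER_CUBIC))
p,d,c=snap("side"); cv2.imwrite("pics/si_crop.png",cv2.resize(p[300:480,280:480,::-1],None,fx=3,fy=3,interpolation=cv2.INTER_CUBIC)); cv2.imwrite("pics/si_crop2.png",cv2.resize(p[120:300,230:470,::-1],None,fx=3,fy=3,interpolation=cv2.INTER_CUBIC))
E
```

```text
scene red [440 154   9   9  65] [444. 158.] med [0.644 0.436 0.17 ] lo [0.63  0.424 0.159] hi [0.654 0.452 0.173]
scene red [256 363  12   8  43] [261. 366.] med [ 0.568 -0.377  0.029] lo [ 0.561 -0.389  0.025] hi [ 0.576 -0.364  0.033]
scene orange [380   0  20  11  90] [390.   5.] med [-0.126  1.452  0.023] lo [-0.146  1.388  0.015] hi [-0.112  1.513  0.032]
scene orange [591   0  11   3  20] [597.   1.] med [0.77  1.367 0.316] lo [0.752 1.354 0.312] hi [0.779 1.386 0.32 ]
scene orange [388  14  43  15  98] [410.  21.] med [0.028 1.364 0.023] lo [-0.078  1.35   0.018] hi [0.127 1.379 0.031]
scene orange [446  45  53  20 349] [472.  54.] med [ 0.349  1.383 -0.047] lo [ 0.237  1.356 -0.055] hi [ 0.462  1.413 -0.04 ]
scene orange [277 325  11  10  45] [282. 329.] med [ 0.548 -0.263  0.031] lo [ 0.531 -0.27   0.024] hi [ 0.56  -0.257  0.034]
scene green [127   0  14   5  28] [133.   1.] med [-0.717  0.436  0.291] lo [-0.742  0.417  0.288] hi [-0.698  0.454  0.295]
scene green [336 256  28  25 420] [347. 266.] med [0.565 0.028 0.002] lo [ 0.534 -0.014 -0.004] hi [0.587 0.07  0.007]
scen
[... 2452 characters left out ...]
. 409.] med [ 0.287 -0.305  0.025] lo [ 0.268 -0.318  0.003] hi [ 0.307 -0.284  0.029]
side teal [323 445  17  26 436] [331. 457.] med [ 0.28  -0.424  0.025] lo [ 0.26  -0.444  0.006] hi [ 0.301 -0.4    0.029]
side teal [394 464  27  16 264] [406. 474.] med [ 0.381 -0.527  0.025] lo [ 0.361 -0.547  0.019] hi [ 0.394 -0.512  0.029]
wrist green [ 321  188   79   85 5435] [358. 230.] med [ 0.577  0.027 -0.   ] lo [ 0.537 -0.015 -0.002] hi [0.614 0.071 0.001]
wrist blue [ 304   98   26  236 3241] [316. 209.] med [ 0.624 -0.016  0.074] lo [ 0.616 -0.101  0.072] hi [0.634 0.103 0.075]
wrist blue [302 367  12   4  44] [308. 368.] med [0.633 0.154 0.074] lo [0.627 0.152 0.073] hi [0.638 0.157 0.075]
```

View pics/si_crop.png

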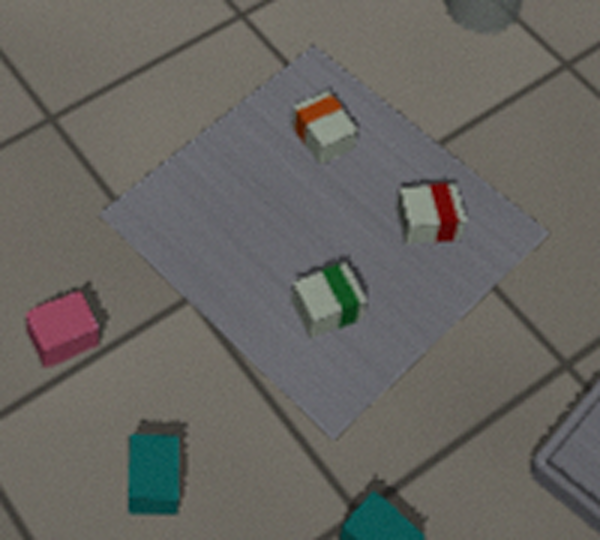

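View pics/si_crop2.png

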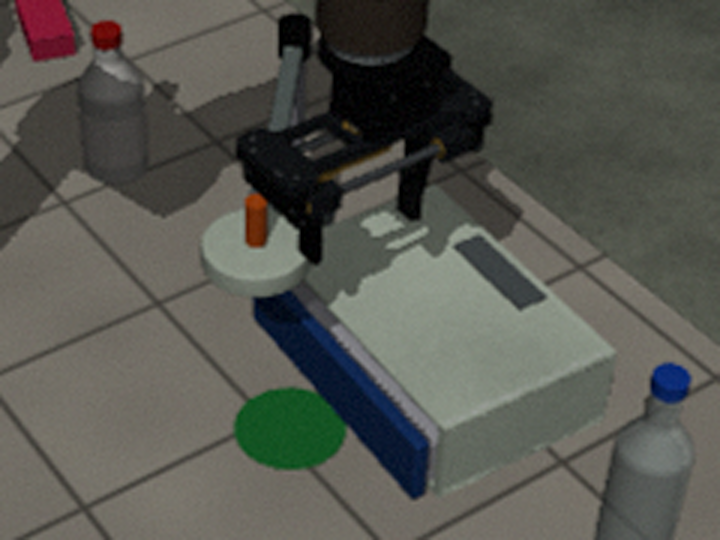

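View pics/sc_crop.png

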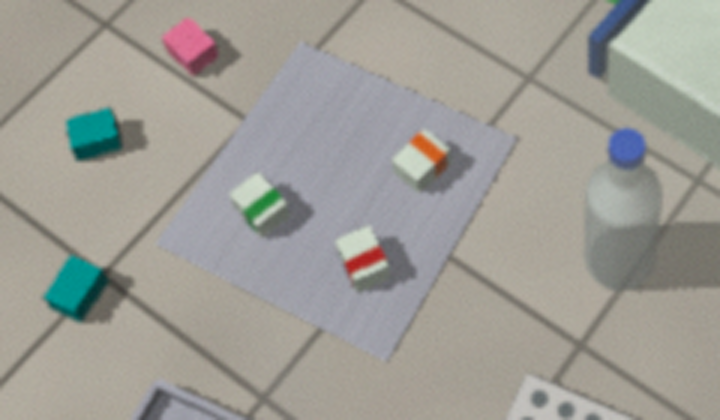

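```bash
python3 - <<'E'
from h import *
for n in("scene","side"):
    p,d,c=snap(n); P=pts(c,d)
    # black hinge: dark points z>0.19, region
    g=p.max(2)
    m=(P[...,0]>0.6)&(P[...,0]<0.85)&(P[...,1]>0.2)&(P[...,1]<0.45)&(P[...,2]>0.01)&(P[...,2]<0.26)
    for lo,hi in((0.012,.03),(.03,.1),(.1,.17),(.17,.2),(.2,.21),(.21,.26)):
        k=m&(P[...,2]>lo)&(P[...,2]<hi)
        q=P[k]
        if len(q)>5:
            v,u=np.nonzero(k); print(n,lo,len(q),np.median(q,0).round(3),np.percentile(q,5,axis=0).round(3),np.percentile(q,95,axis=0).round(3),'uv',np.median(u),np.median(v))
p,d,c=snap("scene"); cv2.imwrite("pics/sc_c2.png",cv2.resize(p[130:330,320:520,::-1],None,fx=3,fy=3,interpolation=cv2.INTER_CUBIC))
E
```

```text
scene 0.012 512 [0.758 0.27  0.021] [0.645 0.239 0.014] [0.793 0.409 0.028] uv 443.0 239.0
scene 0.03 451 [0.663 0.411 0.067] [0.62  0.268 0.035] [0.763 0.434 0.097] uv 441.0 189.0
scene 0.1 478 [0.655 0.423 0.126] [0.624 0.268 0.104] [0.763 0.443 0.168] uv 444.0 174.0
scene 0.17 93 [0.75  0.27  0.183] [0.635 0.214 0.171] [0.768 0.448 0.199] uv 452.0 201.0
scene 0.2 177 [0.723 0.237 0.207] [0.69  0.204 0.201] [0.762 0.269 0.21 ] uv 439.0 199.0
scene 0.21 151 [0.753 0.27  0.222] [0.71  0.224 0.21 ] [0.769 0.289 0.227] uv 456.0 193.0
side 0.012 113 [0.631 0.413 0.021] [0.609 0.302 0.013] [0.726 0.437 0.029] uv 270.0 175.0
side 0.03 408 [0.629 0.414 0.067] [0.609 0.405 0.035] [0.665 0.441 0.096] uv 268.0 163.0
side 0.1 417 [0.638 0.426 0.124] [0.614 0.267 0.103] [0.755 0.444 0.167] uv 267.0 147.0
side 0.17 41 [0.739 0.274 0.177] [0.63  0.246 0.17 ] [0.76  0.441 0.199] uv 324.0 137.0
side 0.2 142 [0.722 0.237 0.207] [0.687 0.203 0.203] [0.756 0.27  0.209] uv 326.0 143.0
side 0.21 103 [0.751 0.272 0.221] [0.738 0.259 0.211] [0.767 0.288 0.226] uv 328.0 130.0
```

View pics/sc_c2.png

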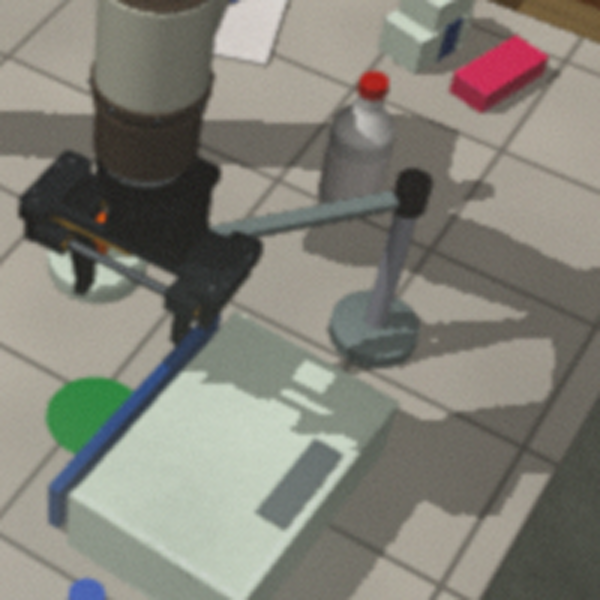

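Call:
move_arm:
  increments: "-1 0 -0.05 0 0 0 0;-1 0 -0.1 0 0 0 0;-1 0 -0.13 0 0 0 0;-1 -0.1 -0.13 0 0 0 0;-1 -0.15 -0.13 0 0 0 0;-1 -0.15 -0.13 0 0 0 0"

```text
time_s: 1.15
tcp_pos: [0.6249, -0.151, 0.3178]
ee_rot: [[-0.002, 0.001, -1.0], [1.0, 0.0, -0.002], [0.0, -1.0, -0.001]]
wrist_force: [1.5, 0.4, 0.1]
gripper_width: 0.997
```

```bash
cat >> h.py <<'E'
from scipy.spatial.transform import Rotation as Ro
def Rdown(a):  # jaw axis (tool z) at world angle a deg, tool y down
    a=np.radians(a); z=np.array([np.cos(a),np.sin(a),0]); y=np.array([0,0,-1.]); return np.stack([np.cross(y,z),y,z],1)
def delta(pos,a=None,s=None):
    s=s or sense(); R0=s['ee_rot']; R1=R0 if a is None else Rdown(a)
    sh=R0.T@(np.array(pos)-s['tcp_pos']); w=Ro.from_matrix(R0.T@R1).as_rotvec()
    print('shift',sh.round(4),'turn',w.round(3),'deg',np.degrees(np.linalg.norm(w)).round(1))
E
python3 - <<'E'
from h import *
for n in("scene","side","wrist"):
    p,d,c=snap(n,n+"1"); P=pts(c,d)
    for col in ("orange","green","blue"):
        for m,st,ce in blobs(p,col):
            q=P[m]; q=q[~np.isnan(q[:,0])]
            if len(q) and q[:,0].max()<0.8 and -0.2<np.median(q[:,1])<0.3 : print(n,col,st,ce.round(0),'med',np.median(q,0).round(4),'lo',np.percentile(q,3,axis=0).round(3),'hi',np.percentile(q,97,axis=0).round(3))
    if n!="wrist":
      m=(P[...,2]>0.2)&(P[...,2]<0.27)&(P[...,0]>0.4)&(P[...,0]<.8)&(P[...,1]>-.05)&(P[...,1]<.32)
      q=P[m];k=q[:,2]>.214; print(len(q),'knob/hinge',[ (q[k&f].mean(0).round(3),k.sum()) for f in (q[:,0]<.65,q[:,0]>.7)])
print(sense()['tcp_pos'],sense()['wrist_force'])
E
```

```text
scene green [336 256  28  25 420] [347. 266.] med [0.5644 0.0279 0.0016] lo [ 0.534 -0.015 -0.004] hi [0.587 0.071 0.007]
scene blue [338 251  39  42 181] [358. 270.] med [ 0.6235 -0.0141  0.0753] lo [ 0.617 -0.097  0.071] hi [0.631 0.066 0.08 ]
680 knob/hinge [(array([0.561, 0.084, 0.215]), np.int64(113)), (array([0.755, 0.275, 0.223]), np.int64(113))]
side orange [312 185   7   5  27] [315. 187.] med [0.5569 0.0495 0.2527] lo [0.551 0.042 0.25 ] hi [0.565 0.056 0.255]
side green [308 249  37  27 764] [326. 263.] med [5.779e-01 2.750e-02 2.000e-04] lo [ 0.536 -0.015 -0.004] hi [0.619 0.07  0.004]
side blue [329 225  44  61 371] [354. 253.] med [ 0.6196 -0.0436  0.0725] lo [ 0.611 -0.108  0.026] hi [0.63  0.067 0.078]
1317 knob/hinge [(array([0.554, 0.042, 0.233]), np.int64(239)), (array([0.752, 0.274, 0.222]), np.int64(239))]
wrist green [ 320  274   54   55 2464] [346. 301.] med [ 5.771e-01  2.790e-02 -2.000e-04] lo [ 0.538 -0.014 -0.002] hi [0.613 0.072 0.002]
wrist blue [310 234  14 100 912] [317. 283.] med [ 0.6235 -0.038   0.0736] lo [ 0.616 -0.103  0.072] hi [0.631 0.035 0.075]
wrist blue [308 367   9  34 260] [311. 383.] med [0.6321 0.124  0.0737] lo [0.626 0.097 0.072] hi [0.637 0.154 0.075]
[ 0.62452833 -0.15291074  0.31680879] [-1.31156619  0.30438018  0.2861728 ]
```

View pics/scene1.png

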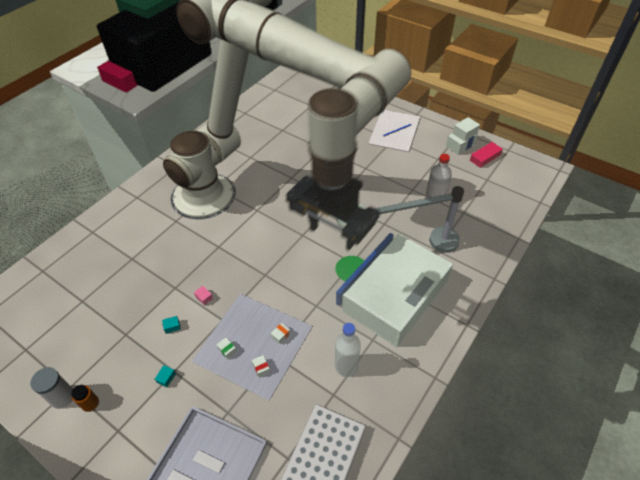

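```bash
python3 - <<'E'
from h import *
p=cv2.imread("pics/side1.png");w=cv2.imread("pics/wrist1.png")
a=cv2.resize(p[160:240,270:370],None,fx=6,fy=6,interpolation=cv2.INTER_NEAREST)
cv2.imwrite("pics/k.png",a)
E
```

```text
(no output)
```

View pics/k.png

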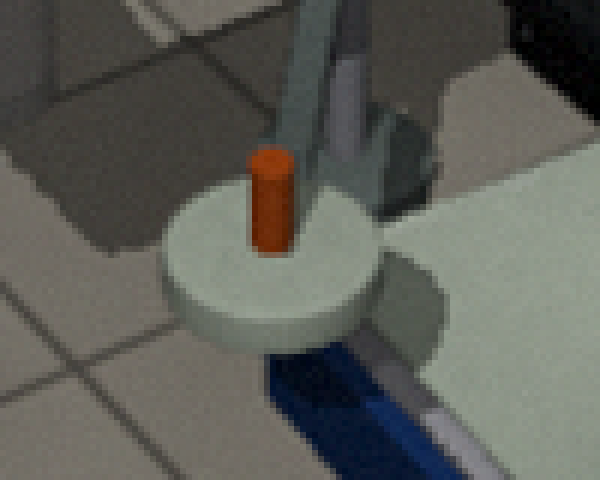

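View pics/wrist1.png

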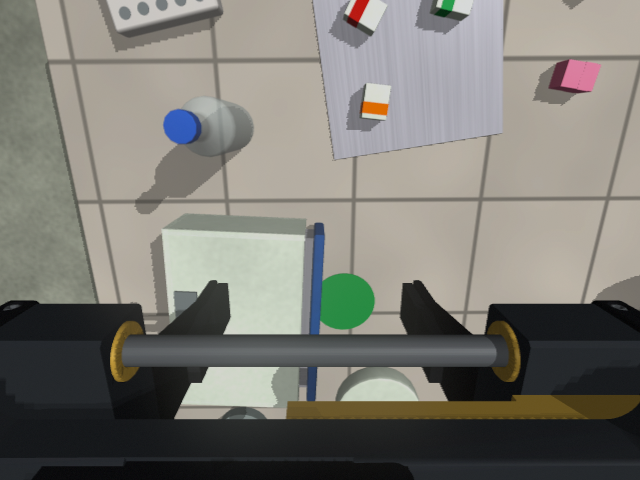

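```bash
python3 - <<'E'
from h import *
delta([.557,.05,.32],114)
E
```

```text
shift [ 0.2026 -0.0032  0.0685] turn [-1.000e-03  1.147e+00 -0.000e+00] deg 65.7
```

Call:
move_arm:
  increments: "0.2 0.2026 -0.0032 0.0685 -0.001 1.147 0;0.2 0.2026 -0.0032 0.0685 -0.001 1.147 0;0.2 0.2026 -0.0032 0.0685 -0.001 1.147 0;0.2 0.2026 -0.0032 0.0685 -0.001 1.147 0;0.2 0.2026 -0.0032 0.0685 -0.001 1.147 0;0.2 0.2026 -0.0032 0.0685 -0.001 1.147 0;0.2 0.2026 -0.0032 0.0685 -0.001 1.147 0;0.2 0.2026 -0.0032 0.0685 -0.001 1.147 0"

```text
time_s: 2.1
tcp_pos: [0.556, 0.0542, 0.3207]
ee_rot: [[0.913, 0.001, -0.408], [0.408, -0.0, 0.913], [0.001, -1.0, -0.001]]
wrist_force: [-0.1, -0.3, 1.1]
gripper_width: 0.424
```

Call:
move_arm:
  increments: "0.2 0 0 0 0 0 0;0.2 0 0 0 0 0 0;0.2 0 0 0 0 0 0"

```text
time_s: 2.4
tcp_pos: [0.5564, 0.0529, 0.3205]
ee_rot: [[0.911, 0.001, -0.413], [0.413, -0.0, 0.911], [0.001, -1.0, -0.001]]
wrist_force: [0.1, 0.2, 0.8]
gripper_width: 0.406
```

```bash
python3 - <<'E'
from h import *
delta([.557,.05,.225],114)
p,d,c=snap("side"); cv2.imwrite("pics/k2.png",cv2.resize(p[120:260,230:400,::-1],None,fx=4,fy=4,interpolation=cv2.INTER_NEAREST))
E
```

```text
shift [-0.0007  0.0955 -0.0028] turn [0.001 0.007 0.001] deg 0.4
```

View pics/k2.png

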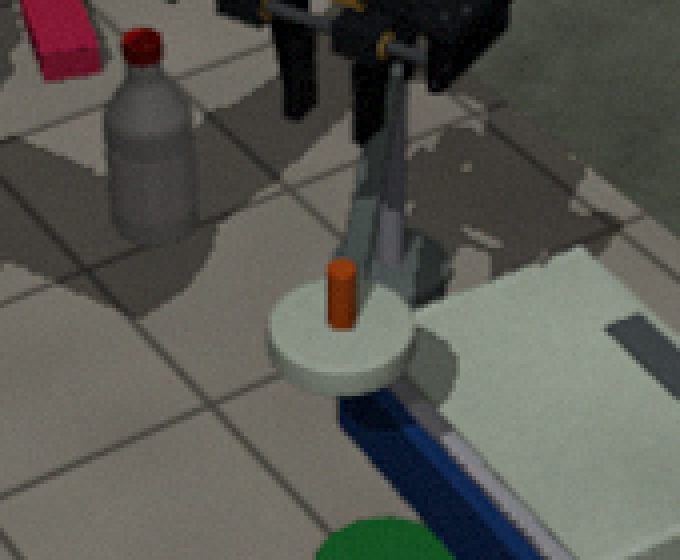

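Call:
move_arm:
  increments: "0.2 -0.001 0.03 -0.003 0 0 0;0.2 -0.001 0.06 -0.003 0 0 0;0.2 -0.001 0.08 -0.003 0 0 0;0.2 -0.001 0.095 -0.003 0 0 0;0.2 -0.001 0.095 -0.003 0 0 0"

```text
time_s: 2.95
tcp_pos: [0.5554, 0.049, 0.223]
ee_rot: [[0.911, -0.004, -0.412], [0.412, -0.002, 0.911], [-0.005, -1.0, 0.0]]
wrist_force: [0.8, 0.9, 0.0]
gripper_width: 0.396
```

```bash
python3 - <<'E'
from h import *
s=sense();print(s['tcp_pos'],s['wrist_force'])
h=np.array([.757,.275]); a0=np.degrees(np.arctan2(.05-.275,.557-.757))%360; print(a0)
# go so knob at 234-57=177 ; gap lead: centre target
for a in np.linspace(a0,175,9)[1:]:
    q=h+.303*np.array([np.cos(np.radians(a)),np.sin(np.radians(a))]); print(round(a,1),end=' '); delta([*q,.225])
p,d,c=snap("side"); cv2.imwrite("pics/k3.png",cv2.resize(p[120:260,230:400,::-1],None,fx=4,fy=4,interpolation=cv2.INTER_NEAREST))
E
```

```text
[0.55540711 0.04900756 0.22299476] [0.75881992 0.86486443 0.01326084]
228.36646066342982
221.7 shift [-0.0124 -0.0019  0.0324] turn [0. 0. 0.] deg 0.0
215.0 shift [-0.021  -0.0019  0.0666] turn [0. 0. 0.] deg 0.0
208.4 shift [-0.0255 -0.0019  0.1016] turn [0. 0. 0.] deg 0.0
201.7 shift [-0.0259 -0.0019  0.1368] turn [0. 0. 0.] deg 0.0
195.0 shift [-0.0223 -0.0019  0.1719] turn [0. 0. 0.] deg 0.0
188.3 shift [-0.0146 -0.0019  0.2063] turn [0. 0. 0.] deg 0.0
181.7 shift [-0.0029 -0.0019  0.2396] turn [0. 0. 0.] deg 0.0
175.0 shift [ 0.0125 -0.002   0.2713] turn [0. 0. 0.] deg 0.0
```

View pics/k3.png

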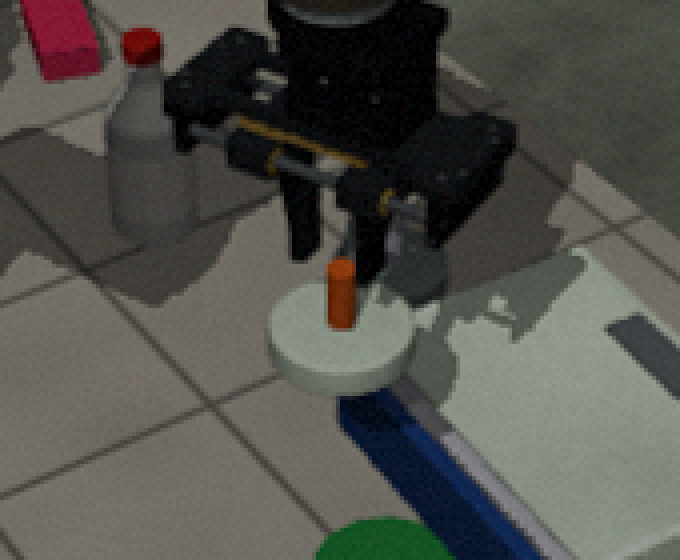

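```bash
python3 - <<'E'
from h import *
s=sense()
for n in("scene","side"):
    c=camera_params(n)
    def proj(X):
        q=(np.array(X)-c['xyz'])@c['orientation']; return q[0]/q[2]*c['fx']+c['cx'],q[1]/q[2]*c['fy']+c['cy']
    R=s['ee_rot'];t=s['tcp_pos']
    print(n,proj(t),proj(t+R[:,2]*.0175),proj(t-R[:,2]*.0175),'knob top/bot',proj([.557,.05,.254]),proj([.557,.05,.212]))
p,d,c=snap("scene"); cv2.imwrite("pics/k4.png",cv2.resize(p[150:290,290:470,::-1],None,fx=4,fy=4,interpolation=cv2.INTER_NEAREST))
p,d,c=snap("side");P=pts(c,d)
m,st,ce=[b for b in blobs(p,"orange") if abs(b[2][0]-315)<10][0]
for v in range(183,206):
    q=P[v,313:319];print(v,np.nanmedian(q,0).round(3),p[v,315])
E
```

```text
scene (np.float64(352.05931600849607), np.float64(210.21810244251103)) (np.float64(353.050630980446), np.float64(205.50404026013524)) (np.float64(351.0521098556026), np.float64(215.00773295305564)) knob top/bot (np.float64(352.80331829836507), np.float64(202.57814273883142)) (np.float64(352.2140501290976), np.float64(213.31738904030007))
side (np.float64(314.43804563243646), np.float64(196.06252294834962)) (np.float64(308.2735097763642), np.float64(193.61450764061053)) (np.float64(320.6660032330292), np.float64(198.5357238345417)) knob top/bot (np.float64(314.3611676139025), np.float64(186.24251402796054)) (np.float64(314.4371259545875), np.float64(199.8890778029616))
183 [0.665 0.206 0.113] [26 36 37]
184 [0.662 0.202 0.114] [80 43 28]
185 [0.564 0.055 0.252] [145  60  14]
186 [0.56  0.05  0.253] [136  56  12]
187 [0.559 0.047 0.253] [138  56  11]
188 [0.556 0.043 0.253] [144  60  16]
189 [0.554 0.042 0.252] [132  55  14]
190 [0.555 0.041 0.25 ] [105  41   5]
191 [0.554 0.041 0.248] [109  46  12]
192 [0.554 0.04  0.244] [109  44  15]
193 [0.554 0.04  0.24 ] [110  44  10]
194 [0.555 0.042 0.237] [109  46  14]
195 [0.555 0.042 0.234] [104  41   3]
196 [0.553 0.04  0.231] [111  47  15]
197 [0.554 0.039 0.229] [106  43   8]
198 [0.554 0.04  0.224] [108  47  12]
199 [0.555 0.042 0.221] [106  43   9]
200 [0.554 0.04  0.22 ] [107  43   6]
201 [0.554 0.04  0.216] [107  37   1]
202 [0.554 0.041 0.211] [121  89  73]
203 [0.553 0.04  0.211] [140 152 141]
204 [0.55  0.035 0.212] [138 146 132]
205 [0.549 0.033 0.212] [138 144 132]
```

View pics/k4.png

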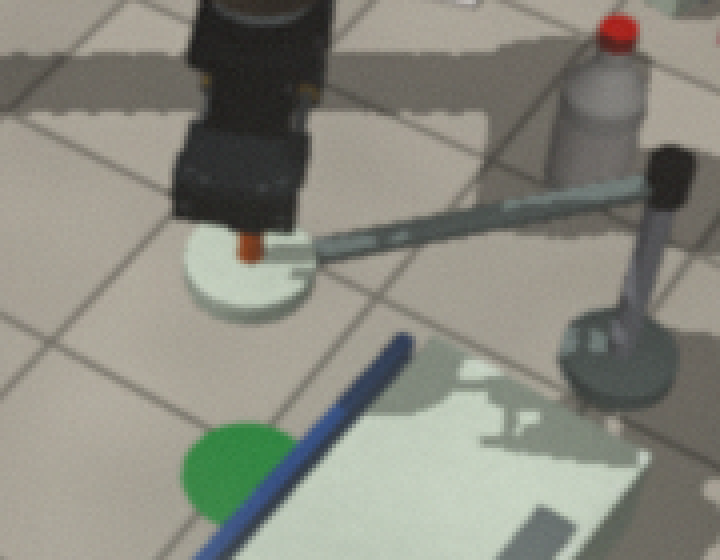

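```bash
python3 - <<'E'
from h import *
s=sense(); print(s['time_s'],s['tcp_pos'],s['joints'])
p,d,c=snap("side","side2");P=pts(c,d)
for v in range(172,194,2):
    print(v,[ (u,P[v,u].round(3).tolist()) for u in (304,306,321,323) if p[v,u].max()<45])
c=camera_params("wrist");print(c['xyz'],c['orientation'])
E
```

```text
3.1 [0.55760964 0.04947496 0.22651908] [ 2.17051153e+01  1.41154529e+01 -5.32348790e+00  8.07084256e-02
 -7.04310862e+01 -8.74204363e+01]
172 [(304, [0.539, 0.066, 0.293]), (306, [0.542, 0.063, 0.294]), (321, [0.54, -0.002, 0.336]), (323, [0.541, -0.009, 0.34])]
174 [(304, [0.539, 0.066, 0.288]), (306, [0.54, 0.059, 0.292]), (321, [0.557, 0.022, 0.308]), (323, [0.56, 0.019, 0.309])]
176 [(304, [0.539, 0.066, 0.282]), (306, [0.543, 0.063, 0.282]), (321, [0.556, 0.022, 0.303]), (323, [0.558, 0.016, 0.305])]
178 [(304, [0.537, 0.063, 0.279]), (306, [0.543, 0.063, 0.276]), (321, [0.558, 0.023, 0.295]), (323, [0.558, 0.016, 0.3])]
180 [(304, [0.538, 0.066, 0.271]), (306, [0.54, 0.06, 0.273]), (321, [0.555, 0.019, 0.294]), (323, [0.559, 0.017, 0.294])]
182 [(304, [0.536, 0.061, 0.269]), (306, [0.541, 0.061, 0.266]), (321, [0.556, 0.02, 0.287]), (323, [0.559, 0.018, 0.287])]
184 [(321, [0.556, 0.021, 0.28]), (323, [0.563, 0.023, 0.276])]
186 [(321, [0.56, 0.026, 0.269]), (323, [0.562, 0.022, 0.271])]
188 [(321, [0.557, 0.022, 0.268]), (323, [0.562, 0.021, 0.266])]
190 []
192 []
[0.48112822 0.01495269 0.42285824] [[-0.41091429  0.86771693  0.27967263]
 [ 0.91167254  0.3916471   0.12436131]
 [-0.00162256  0.3060717  -0.95200708]]
```

View pics/side2.png

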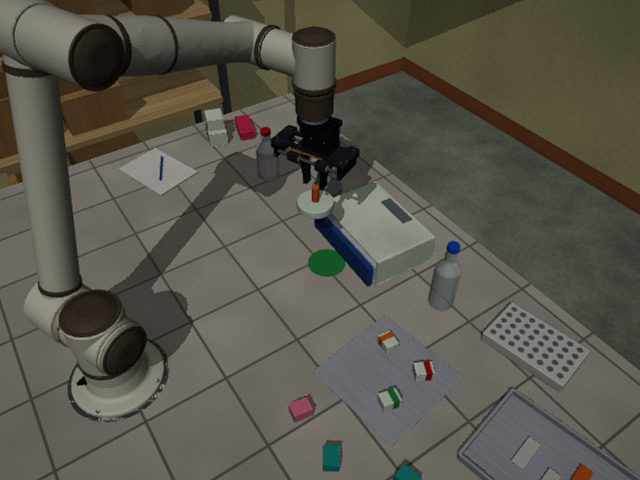

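```bash
python3 - <<'E'
from h import *
s=sense(); print(s['tcp_pos'])
p,d,c=snap("wrist","wrist2");P=pts(c,d)
m=(d>0)&(d<0.25)&(P[...,2]<.34)
T=(P-s['tcp_pos'])@s['ee_rot']
q=T[m];print(len(q),np.percentile(q,[0,1,50,99,100],axis=0).round(3))
m2=m&(np.abs(T[...,2])<.06)&(np.abs(T[...,0])<.03)
print(T[m2][np.argsort(T[m2][:,1])[-10:]].round(3))
p,d,c=snap("side");P=pts(c,d);T=(P-s['tcp_pos'])@s['ee_rot']
m2=(p.max(2)<50)&(np.abs(T[...,2])<.06)&(np.abs(T[...,0])<.03)&(T[...,1]>-.1)&(T[...,1]<.02)
print(T[m2][np.argsort(T[m2][:,1])[-10:]].round(3))
E
```

```text
[0.55767372 0.04957608 0.22677474]
25211 [[-0.044 -0.113 -0.087]
 [-0.042 -0.113 -0.081]
 [-0.01  -0.023  0.   ]
 [ 0.043  0.024  0.081]
 [ 0.054  0.034  0.086]]
[[-0.025  0.028  0.036]
 [-0.028  0.029 -0.034]
 [-0.03   0.029 -0.033]
 [-0.029  0.029 -0.033]
 [-0.028  0.029  0.034]
 [-0.027  0.03  -0.035]
 [-0.024  0.03   0.037]
 [-0.027  0.031 -0.036]
 [-0.03   0.033  0.032]
 [-0.026  0.034  0.035]]
[[ 0.004 -0.039 -0.026]
 [-0.008 -0.039 -0.028]
 [-0.012 -0.038  0.016]
 [-0.012 -0.038  0.024]
 [-0.007 -0.038 -0.019]
 [-0.012 -0.036 -0.022]
 [-0.008 -0.036 -0.02 ]
 [-0.008 -0.036 -0.028]
 [-0.    -0.036  0.018]
 [-0.008 -0.034 -0.023]]
```

View pics/wrist2.png

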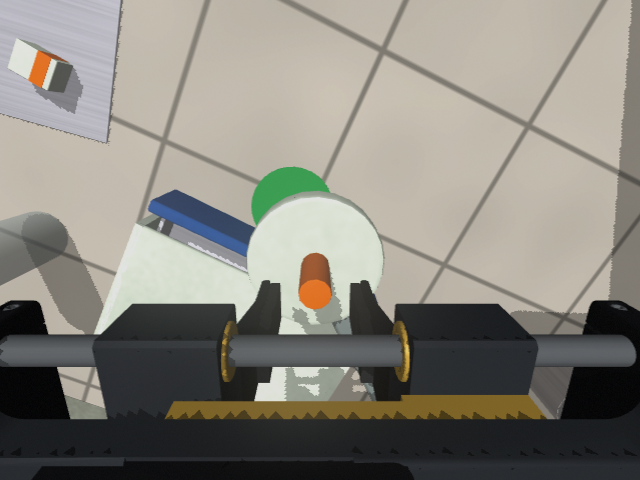

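```bash
python3 - <<'E'
from h import *
s=sense(); p,d,c=snap("wrist");P=pts(c,d);T=(P-s['tcp_pos'])@s['ee_rot']
for u in (255,262,268,274,278,352,358,365):
    print(u,[(v,T[v,u].round(3).tolist()) for v in range(276,326,8)])
print(P[295,315],P[262,315])
E
```

```text
255 [(276, [0.009, 0.016, -0.039]), (284, [0.015, 0.016, -0.039]), (292, [0.082, 0.142, -0.063]), (300, [-0.011, -0.055, -0.027]), (308, [-0.011, -0.063, -0.026]), (316, [-0.011, -0.07, -0.024]), (324, [-0.011, -0.075, -0.024])]
262 [(276, [0.009, 0.016, -0.035]), (284, [-0.011, -0.039, -0.026]), (292, [-0.011, -0.047, -0.025]), (300, [-0.011, -0.056, -0.024]), (308, [-0.01, -0.061, -0.023]), (316, [-0.009, -0.067, -0.022]), (324, [-0.009, -0.073, -0.021])]
268 [(276, [0.009, 0.016, -0.031]), (284, [-0.011, -0.04, -0.023]), (292, [-0.009, -0.045, -0.022]), (300, [-0.009, -0.053, -0.021]), (308, [-0.01, -0.061, -0.02]), (316, [-0.009, -0.066, -0.02]), (324, [-0.01, -0.074, -0.019])]
274 [(276, [0.009, 0.016, -0.027]), (284, [-0.009, -0.036, -0.021]), (292, [-0.01, -0.045, -0.019]), (300, [-0.009, -0.052, -0.019]), (308, [-0.009, -0.059, -0.018]), (316, [-0.005, -0.059, -0.018]), (324, [-0.001, -0.06, -0.018])]
278 [(276, [0.009, 0.016, -0.024]), (284, [-0.009, -0.036, -0.019]), (292, [-0.009, -0.043, -0.018]), (300, [-0.004, -0.043, -0.018]), (308, [-0.0, -0.044, -0.018]), (316, [0.003, -0.045, -0.018]), (324, [0.006, -0.047, -0.018])]
352 [(276, [0.009, 0.016, 0.024]), (284, [-0.009, -0.036, 0.018]), (292, [-0.009, -0.045, 0.017]), (300, [-0.006, -0.047, 0.017]), (308, [-0.003, -0.049, 0.017]), (316, [0.0, -0.051, 0.017]), (324, [0.004, -0.051, 0.017])]
358 [(276, [0.009, 0.015, 0.028]), (284, [-0.01, -0.037, 0.021]), (292, [-0.009, -0.045, 0.02]), (300, [-0.009, -0.053, 0.019]), (308, [-0.009, -0.06, 0.018]), (316, [-0.008, -0.064, 0.018]), (324, [-0.009, -0.072, 0.017])]
365 [(276, [0.009, 0.016, 0.032]), (284, [-0.011, -0.039, 0.024]), (292, [-0.01, -0.047, 0.023]), (300, [-0.011, -0.055, 0.022]), (308, [-0.009, -0.06, 0.021]), (316, [-0.009, -0.067, 0.02]), (324, [-0.009, -0.072, 0.02])]
[0.55880927 0.04989482 0.25307242] [0.55115232 0.04641984 0.22692545]
```

Call:
move_arm:
  increments: "0.2 0 0.006 0 0 0 0;0.2 0 0.012 0 0 0 0;0.2 0 0.016 0 0 0 0;0.2 0 0.018 0 0 0 0;0.2 0 0.018 0 0 0 0"

```text
time_s: 3.8
tcp_pos: [0.5567, 0.0493, 0.2069]
ee_rot: [[0.912, -0.0, -0.411], [0.411, -0.001, 0.912], [-0.001, -1.0, -0.001]]
wrist_force: [0.2, -0.2, 0.0]
gripper_width: 0.4
```

Call:
move_arm:
  increments: "0.2 0 0.008 0 0 0 0;0.2 0 0.014 0 0 0 0;0.2 0 0.018 0 0 0 0;0.2 0 0.02 0 0 0 0;0.2 0 0.02 0 0 0 0"

```text
time_s: 4.3
tcp_pos: [0.5567, 0.0494, 0.187]
ee_rot: [[0.912, 0.0, -0.411], [0.411, -0.001, 0.912], [-0.0, -1.0, -0.001]]
wrist_force: [-0.3, -0.6, 0.3]
gripper_width: 0.4
```

```bash
cat >> h.py <<'E'
OFF=0.036  # true fingertips lie this far short of the reported TCP along tool y
def tip(s): return s['tcp_pos']-OFF*s['ee_rot'][:,1]
def td(pos,a=None):   # target for true tip (tool down)
    delta([pos[0],pos[1],pos[2]-OFF],a)
E
python3 - <<'E'
from h import *
s=sense();print(s['tcp_pos'],s['wrist_force'],tip(s))
p,d,c=snap("side"); cv2.imwrite("pics/k5.png",cv2.resize(p[120:260,230:400,::-1],None,fx=4,fy=4,interpolation=cv2.INTER_NEAREST))
E
```

```text
[0.55673505 0.04936215 0.18701988] [-0.33399855 -0.57937912  0.30325771] [0.55673256 0.04939029 0.22301987]
```

View pics/k5.png

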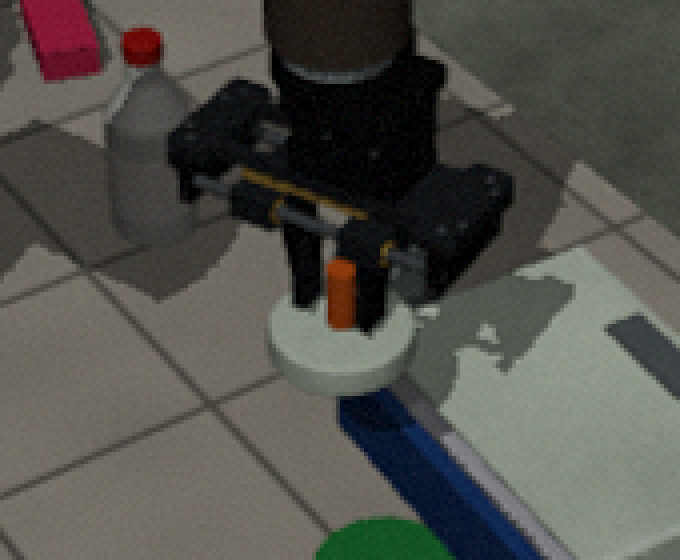

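Call:
move_arm:
  increments: "0.2 -0.005 0 0.012 0 0 0;0.2 -0.0125 0 0.03 0 0 0;0.2 -0.018 0 0.048 0 0 0;0.2 -0.022 0 0.066 0 0 0;0.2 -0.025 0 0.084 0 0 0;0.2 -0.0265 0 0.101 0 0 0;0.2 -0.0275 0 0.119 0 0 0;0.2 -0.027 0 0.136 0 0 0"

```text
time_s: 5.15
tcp_pos: [0.475, 0.1629, 0.1877]
ee_rot: [[0.911, 0.001, -0.411], [0.411, -0.001, 0.911], [0.0, -1.0, -0.001]]
wrist_force: [0.7, -0.9, -0.1]
gripper_width: 0.399
```

```bash
python3 - <<'E'
from h import *
s=sense();print(tip(s),s['wrist_force'])
h=np.array([.757,.275])
for a in np.linspace(202,175,9)[1:]:
    q=h+.303*np.array([np.cos(np.radians(a)),np.sin(np.radians(a))]); print(round(a,1),end=' '); td([*q,.223])
p,d,c=snap("side"); cv2.imwrite("pics/k6.png",cv2.resize(p[100:260,200:400,::-1],None,fx=4,fy=4,interpolation=cv2.INTER_NEAREST))
E
```

```text
[0.47501136 0.16289007 0.22368341] [ 0.74502668 -0.8622942  -0.12361655]
198.6 shift [0.0016 0.0007 0.0161] turn [0. 0. 0.] deg 0.0
195.2 shift [0.0039 0.0007 0.0338] turn [0. 0. 0.] deg 0.0
191.9 shift [0.0072 0.0006 0.0514] turn [0. 0. 0.] deg 0.0
188.5 shift [0.0116 0.0006 0.0687] turn [0. 0. 0.] deg 0.0
185.1 shift [0.0169 0.0006 0.0857] turn [0. 0. 0.] deg 0.0
181.8 shift [0.0233 0.0006 0.1024] turn [0. 0. 0.] deg 0.0
178.4 shift [0.0306 0.0006 0.1186] turn [0. 0. 0.] deg 0.0
175.0 shift [0.0389 0.0006 0.1345] turn [0. 0. 0.] deg 0.0
```

View pics/k6.png

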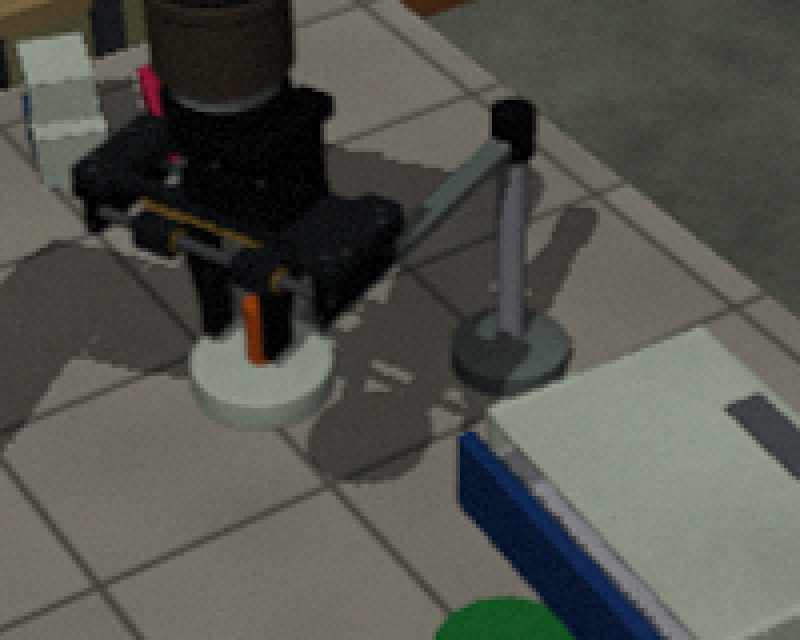

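```bash
python3 - <<'E'
from h import *
for n in("side","wrist"):
    s=sense();p,d,c=snap(n,"w7");P=pts(c,d);T=(P-tip(s))@s['ee_rot']
    for m,st,ce in blobs(p,"orange"):
        q=T[m&(P[...,2]>.249)&(P[...,2]<.26)]
        if len(q)>3: print(n,q.mean(0).round(4),len(q), P[m&(P[...,2]>.249)].mean(0))
E
```

```text
wrist [-0.0042 -0.0287 -0.0025] 706 [0.47113218 0.15922371 0.25517623]
```

View pics/w7.png

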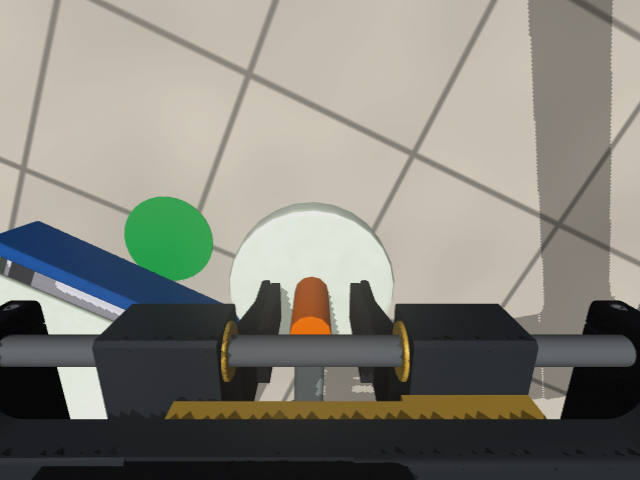

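Call:
move_arm:
  increments: "0.2 0 0 0.0161 0 0 0;0.2 0.002 0 0.034 0 0 0;0.2 0.0055 0 0.0515 0 0 0;0.2 0.01 0 0.0687 0 0 0;0.2 0.015 0 0.0857 0 0 0;0.2 0.021 0 0.1024 0 0 0;0.2 0.028 0 0.116 0 0 0;0.2 0.032 0 0.124 0 0 0"

```text
time_s: 6.1
tcp_pos: [0.4548, 0.2899, 0.1871]
ee_rot: [[0.911, 0.001, -0.412], [0.412, -0.0, 0.911], [0.001, -1.0, -0.001]]
wrist_force: [0.4, -0.4, -0.4]
gripper_width: 0.399
```

Call:
move_arm:
  increments: "0.2 0.003 0 0.005 0 0 0;0.2 0.003 0 0.005 0 0 0;0.2 0.003 -0.02 0.005 0 0 0;0.2 0.003 -0.05 0.005 0 0 0;0.2 0.003 -0.08 0.005 0 0 0;0.2 0.003 -0.08 0.005 0 0 0"

```text
time_s: 6.7
tcp_pos: [0.4574, 0.2953, 0.2723]
ee_rot: [[0.912, 0.008, -0.411], [0.411, 0.006, 0.912], [0.01, -1.0, 0.002]]
wrist_force: [-1.1, 0.3, -0.3]
gripper_width: 0.405
```

```bash
python3 - <<'E'
from h import *
s=sense();print(tip(s),s['wrist_force'],s['time_s'])
p,d,c=snap("side","side8");P=pts(c,d)
for m,st,ce in blobs(p,"orange"):
    q=P[m&(P[...,2]>.249)&(P[...,2]<.26)]
    if len(q)>3: k=q.mean(0);print(k, 'angle', np.degrees(np.arctan2(k[1]-.275,k[0]-.757))%360)
E
```

```text
[0.45708892 0.29510598 0.30826372] [-1.07576686  0.30183818 -0.28534091] 6.7
```

View pics/side8.png

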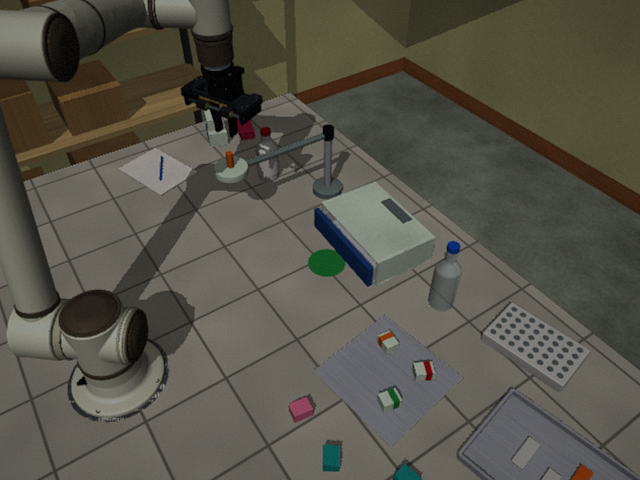

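```bash
python3 - <<'E'
from h import *
for n in("scene","side"):
    p,d,c=snap(n);P=pts(c,d)
    bs=[b for b in blobs(p,"blue",100) if abs(b[2][0]-355)<15]
    m=bs[0][0]; ys,xs=np.nonzero(m); 
    # top face pixel by depth z>0.072
    q=P[m];q=q[(q[:,2]>.071)&(q[:,2]<.079)]
    l=cv2.fitLine(q[:,:2].astype(np.float32),cv2.DIST_HUBER,0,.01,.01).ravel()
    yaw=-np.degrees(np.arctan(l[0]/l[1])); print(n,len(q),'yaw',yaw,'pt',l[2:],q.min(0),q.max(0))
    # cabinet top
    k=(P[...,2]>.081)&(P[...,2]<.09)&(P[...,0]>.6)&(P[...,0]<.9)&(P[...,1]>-.2)&(P[...,1]<.2)
    q=P[k][:,:2].astype(np.float32); print('cabinet',cv2.minAreaRect(q),len(q))
    for m,st,ce in blobs(p,"green",200): 
        v,u=np.nonzero(m); G=plane(c,u,v,0.0); 
        if abs(G[:,0].mean()-.57)<.05: print('mat',cv2.minEnclosingCircle(G[:,:2].astype(np.float32)))
    for m,st,ce in blobs(p,"orange",15):
        G=plane(c,ce[0],ce[1],.245)
        if G[0]<.5 and G[1]>.2: print('knob',G,ce)
E
```

```text
scene 206 yaw -3.1480453 pt [0.625443   0.02103323] [ 0.61616658 -0.10557353  0.07102291] [0.63572479 0.15566418 0.0789    ]
cabinet ((0.7236698269844055, 0.02035052329301834), (0.2748020589351654, 0.20206449925899506), 87.08990478515625) 5088
mat ((0.5775169730186462, 0.028802819550037384), 0.04812159761786461)
knob [0.23181145 0.97680445 0.245     ] [413.9137931   22.82758621]
knob [0.39592652 0.58540479 0.245     ] [400.37142857  86.78095238]
knob [0.45238353 0.27899655 0.245     ] [365.2972973  143.40540541]
side 321 yaw -2.9754052 pt [0.62321925 0.01432629] [ 0.61140328 -0.11002717  0.07107359] [0.63687206 0.15455527 0.07885745]
cabinet ((0.7340350151062012, 0.018063507974147797), (0.2743947207927704, 0.18465359508991241), 86.9485092163086) 4355
mat ((0.5790630578994751, 0.02827523648738861), 0.04956182837486267)
knob [0.45683962 0.29518665 0.245     ] [228.94444444 152.88888889]
```

```bash
cat >> h.py <<'E'
YAW=np.radians(-3.0); S=np.array([.7335,.0195])
def st2w(x,y): return S+np.array([x*np.cos(YAW)-y*np.sin(YAW),x*np.sin(YAW)+y*np.cos(YAW)])
def w2st(q): 
    q=np.asarray(q)[:2]-S; return np.array([q[0]*np.cos(YAW)+q[1]*np.sin(YAW),-q[0]*np.sin(YAW)+q[1]*np.cos(YAW)])
E
python3 - <<'E'
from h import *
td([*st2w(-.17,0),.15],87)
E
```

```text
shift [-0.0095  0.1528 -0.2866] turn [ 0.001  0.475 -0.   ] deg 27.2
```

Call:
move_arm:
  increments: "1 -0.0095 0 -0.2866 0 0.475 0;1 -0.0095 0 -0.2866 0 0.475 0;1 -0.0095 0 -0.2866 0 0.475 0;1 -0.0095 0 -0.2866 0 0.475 0;1 -0.0095 0.03 -0.2866 0 0.475 0;1 -0.0095 0.07 -0.2866 0 0.475 0;1 -0.0095 0.11 -0.2866 0 0.475 0;1 -0.0095 0.15 -0.2866 0 0.475 0"

```text
time_s: 7.65
tcp_pos: [0.5632, 0.0267, 0.1141]
ee_rot: [[0.999, -0.002, 0.055], [-0.055, -0.001, 0.999], [-0.002, -1.0, -0.001]]
wrist_force: [-0.2, 0.4, -0.6]
gripper_width: 0.006
```

Call:
move_arm:
  increments: "1 0 0.01 0 0 0 0;1 0 0.01 0 0 0 0"

```text
time_s: 7.85
tcp_pos: [0.5631, 0.0284, 0.1055]
ee_rot: [[0.999, -0.004, 0.051], [-0.051, -0.003, 0.999], [-0.004, -1.0, -0.003]]
wrist_force: [0.2, -0.5, 1.3]
gripper_width: 0.001
```

```bash
python3 - <<'E'
from h import *
s=sense();print(tip(s),w2st(tip(s)),s['wrist_force'])
td([*st2w(-.15,0),.04],87)
td([*st2w(-.1245,0),.04],87)
E
```

```text
[0.56329734 0.02852645 0.14152931] [-1.70441809e-01  1.06361809e-04] [ 0.18224748 -0.49848847  1.26112372]
shift [0.021  0.1014 0.0002] turn [ 0.003  0.001 -0.004] deg 0.3
shift [0.0465 0.1013 0.0002] turn [ 0.003  0.001 -0.004] deg 0.3
```

Call:
move_arm:
  increments: "1 0 0.04 0 0 0 0;1 0 0.07 0 0 0 0;1 0 0.09 0 0 0 0;1 0.01 0.1 0 0 0 0;1 0.015 0.1 0 0 0 0;1 0.015 0.1 0 0 0 0"

```text
time_s: 8.45
tcp_pos: [0.5825, 0.0289, 0.0095]
ee_rot: [[0.999, 0.005, 0.05], [-0.05, 0.0, 0.999], [0.005, -1.0, 0.001]]
wrist_force: [-0.9, 0.9, -0.2]
gripper_width: 0.007
```

```bash
python3 - <<'E'
from h import *
s=sense();print(tip(s),w2st(tip(s)),s['wrist_force'])
p,d,c=snap("side");P=pts(c,d); cv2.imwrite("pics/p1.png",cv2.resize(p[140:300,240:440,::-1],None,fx=4,fy=4,interpolation=cv2.INTER_NEAREST))
T=(P-tip(s))@s['ee_rot']
m2=(p.max(2)<40)&(np.abs(T[...,2])<.03)&(np.abs(T[...,0])<.03)&(T[...,1]>-.1)&(T[...,1]<.03)
print(T[m2][np.argsort(T[m2][:,1])[-8:]].round(3))
E
```

```text
[0.58234669 0.02892641 0.0454597 ] [-0.1514395   0.00150274] [-0.92249822  0.94991389 -0.21122774]
[[-0.01  -0.004 -0.005]
 [ 0.003 -0.003 -0.008]
 [-0.005 -0.003 -0.012]
 [ 0.007 -0.002 -0.013]
 [ 0.006 -0.002 -0.008]
 [ 0.005 -0.001 -0.011]
 [-0.001 -0.    -0.01 ]
 [-0.01   0.     0.004]]
```

View pics/p1.png

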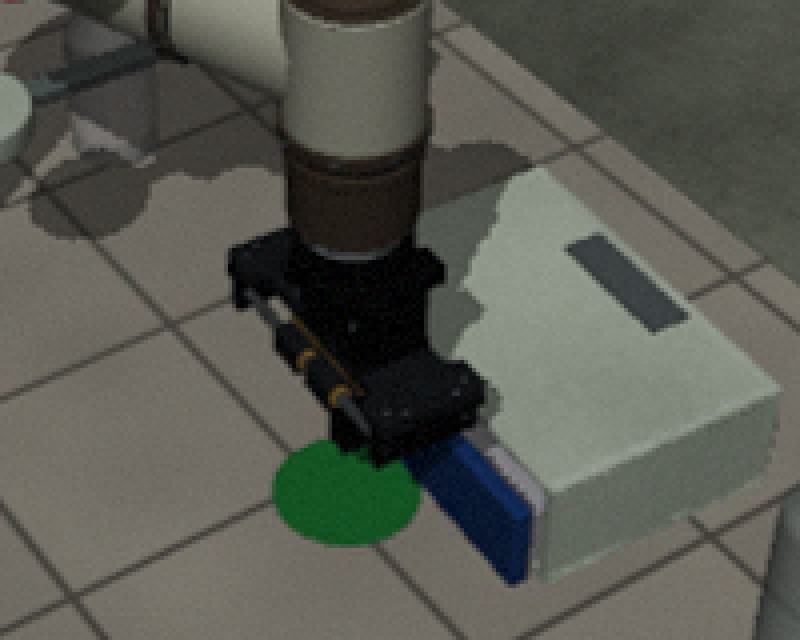

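Call:
move_arm:
  increments: "1 0.015 0 0 0 0 0;1 0.022 0 0 0 0 0;1 0.025 0 0 0 0 0;1 0.027 0 0 0 0 0;1 0.028 0 0 0 0 0"

```text
time_s: 9.0
tcp_pos: [0.6074, 0.0268, 0.0077]
ee_rot: [[0.999, 0.001, 0.051], [-0.051, -0.0, 0.999], [0.001, -1.0, -0.0]]
wrist_force: [-0.2, 1.3, 0.1]
gripper_width: 0.004
```

Call:
move_arm:
  increments: "1 0.0015 0 0 0 0 0;1 0.003 0 0 0 0 0;1 0.004 0 0 0 0 0;1 0.004 0 0 0 0 0"

```text
time_s: 9.4
tcp_pos: [0.6106, 0.0265, 0.0073]
ee_rot: [[0.999, -0.001, 0.051], [-0.051, -0.001, 0.999], [-0.001, -1.0, -0.001]]
wrist_force: [-4.3, 0.5, 2.7]
gripper_width: 0.005
```

Call:
move_arm:
  increments: "1 0.0015 0 0 0 0 0;1 0.003 0 0 0 0 0;1 0.004 0 0 0 0 0"

```text
time_s: 9.7
tcp_pos: [0.6152, 0.0262, 0.0073]
ee_rot: [[0.999, -0.0, 0.051], [-0.051, -0.001, 0.999], [-0.0, -1.0, -0.001]]
wrist_force: [-3.7, 0.3, 2.3]
gripper_width: 0.005
```

Call:
move_arm:
  increments: "1 0.001 0 0 0 0 0;1 0.002 0 0 0 0 0;1 0.002 0 0 0 0 0"

```text
time_s: 10.0
tcp_pos: [0.6175, 0.0261, 0.0074]
ee_rot: [[0.999, 0.001, 0.051], [-0.051, -0.001, 0.999], [0.001, -1.0, -0.001]]
wrist_force: [-2.9, 0.3, 0.7]
gripper_width: 0.005
```

Call:
move_arm:
  increments: "1 0.001 0 0 0 0 0;1 0.001 0 0 0 0 0"

```text
time_s: 10.2
tcp_pos: [0.618, 0.0261, 0.0073]
ee_rot: [[0.999, -0.0, 0.051], [-0.051, -0.001, 0.999], [-0.0, -1.0, -0.001]]
wrist_force: [-5.2, 0.2, 2.3]
gripper_width: 0.004
```

Near the stop. Let go and back off faster than the drawer comes out.

Call:
move_arm:
  increments: "1 -0.045 0 0 0 0 0;1 -0.09 0 0 0 0 0;1 -0.135 0 0 0 0 0;1 -0.15 -0.04 0 0 0 0;1 -0.15 -0.09 0 0 0 0;1 -0.15 -0.14 0 0 0 0;1 -0.15 -0.17 0 0 0 0;-1 -0.15 -0.17 0 0 0 0"

```text
time_s: 11.0
tcp_pos: [0.4743, 0.0358, 0.1837]
ee_rot: [[0.999, 0.018, 0.05], [-0.05, 0.005, 0.999], [0.018, -1.0, 0.005]]
wrist_force: [-0.5, -0.3, -0.8]
gripper_width: 0.043
```

```bash
python3 - <<'E'
from h import *
s=sense();print(tip(s),s['wrist_force'])
p,d,c=snap("side","side9")
E
```

```text
[0.47363617 0.0356135  0.21973584] [-0.52816211 -0.30157641 -0.81020394]
```

View pics/side9.png

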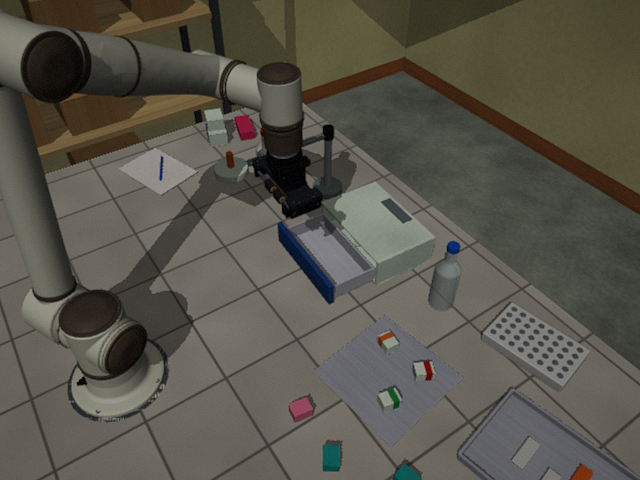

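```bash
cat >> h.py <<'E'
def cartons(n,p,d,c,dbg=True):
    # top faces: components of pixels whose depth point lies at 0.022..0.036 above bench, whose picture is not sheet; carton size
    P=pts(c,d); z=P[...,2]
    m=((z>.0235)&(z<.036)&(P[...,0]>.3)&(P[...,0]<.85)&(P[...,1]<-.05)&(P[...,1]>-.7)).astype(np.uint8)
    k,l,st,ce=cv2.connectedComponentsWithStats(m,connectivity=4); out=[]
    for i in range(1,k):
        if st[i][4]<60: continue
        mm=l==i; q=P[mm][:,:2]
        (cx,cy),(w,h),a=cv2.minAreaRect((q*1000).astype(np.float32))
        if w<h: w,h,a=h,w,a+90
        H=hsv(p)[mm]; sat=H[:,1]>130; hue=np.median(H[sat][:,0]) if sat.sum()>5 else -1
        out.append((cx/1000,cy/1000,a%180,w,h,hue,st[i][4],ce[i]))
        if dbg: print(n,'c',round(cx/1000,4),round(cy/1000,4),'long axis',round(a%180,1),'size',round(w),round(h),'hue',hue,'px',ce[i].round(0),sat.mean().round(2))
    return out
E
python3 - <<'E'
from h import *
for n in("scene","side"):
    p,d,c=snap(n); cartons(n,p,d,c)
E
```

```text
scene c 0.5729 -0.094 long axis 177.5 size 110 6 hue -1 px [327. 290.] 0.0
scene c 0.6866 -0.1125 long axis 177.4 size 98 6 hue -1 px [357. 316.] 0.0
scene c 0.545 -0.2711 long axis 82.6 size 42 34 hue 11.0 px [280. 332.] 0.26
scene c 0.4551 -0.3868 long axis 167.1 size 46 33 hue 67.0 px [226. 346.] 0.19
scene c 0.5623 -0.3739 long axis 151.7 size 44 32 hue 1.0 px [260. 364.] 0.25
scene c 0.3791 -0.5338 long axis 101.9 size 43 34 hue 89.0 px [164. 374.] 0.97
scene c 0.8101 -0.4552 long axis 101.2 size 187 114 hue -1 px [320. 445.] 0.0
side c 0.7262 -0.1163 long axis 175.4 size 180 11 hue -1 px [404. 265.] 0.0
side c 0.578 -0.0954 long axis 176.9 size 118 6 hue -1 px [353. 284.] 0.0
side c 0.722 -0.256 long axis 130.3 size 59 24 hue -1 px [441. 302.] 0.0
side c 0.8095 -0.4637 long axis 100.7 size 201 117 hue -1 px [531. 346.] 0.0
side c 0.5444 -0.272 long axis 83.2 size 43 35 hue 11.0 px [388. 340.] 0.29
side c 0.5614 -0.3751 long axis 152.8 size 43 36 hue 1.0 px [424. 369.] 0.3
side c 0.4547 -0.3874 long axis 168.4 size 43 35 hue 67.0 px [390. 397.] 0.27
side c 0.3779 -0.5337 long axis 102.1 size 39 32 hue 89.0 px [406. 474.] 0.99
```

```bash
python3 - <<'E'
from h import *
td([.5615,-.3745,.12],62)
E
```

```text
shift [ 0.1128  0.0933 -0.4037] turn [-0.001  0.437  0.003] deg 25.1
```

Call:
move_arm:
  increments: "-0.3 0.1128 0.0933 -0.4037 0 0.437 0;-0.3 0.1128 0.0933 -0.4037 0 0.437 0;-0.3 0.1128 0.0933 -0.4037 0 0.437 0;-0.3 0.1128 0.0933 -0.4037 0 0.437 0;-0.3 0.1128 0.0933 -0.4037 0 0.437 0;-0.3 0.1128 0.0933 -0.4037 0 0.437 0;-0.3 0.1128 0.0933 -0.4037 0 0.437 0;-0.3 0.1128 0.0933 -0.4037 0 0.437 0"

```text
time_s: 11.95
tcp_pos: [0.5541, -0.349, 0.0878]
ee_rot: [[0.883, -0.001, 0.469], [-0.469, 0.0, 0.883], [-0.001, -1.0, -0.001]]
wrist_force: [1.6, 0.7, 0.3]
gripper_width: 0.645
```

Call:
move_arm:
  increments: "-0.3 0 0 -0.01 0 0 0;-0.3 0 0 -0.02 0 0 0;-0.3 0 0 -0.02 0 0 0"

```text
time_s: 12.25
tcp_pos: [0.5439, -0.3649, 0.0898]
ee_rot: [[0.883, -0.001, 0.47], [-0.47, 0.0, 0.883], [-0.001, -1.0, -0.0]]
wrist_force: [0.5, 0.7, 1.7]
gripper_width: 0.647
```

```bash
python3 - <<'E'
from h import *
s=sense();print(tip(s),s['gripper_width'])
for n in("side","scene","wrist"):
    p,d,c=snap(n,n+"10"); cartons(n,p,d,c)
td([.5615,-.3745,.007],62)
E
```

```text
[ 0.54390542 -0.36488743  0.12577655] 0.6467032067124105
side c 0.6971 -0.1141 long axis 176.0 size 123 9 hue -1 px [396. 269.] 0.0
side c 0.5884 -0.0959 long axis 176.2 size 98 7 hue -1 px [357. 282.] 0.0
side c 0.8085 -0.4642 long axis 99.8 size 202 115 hue -1 px [531. 346.] 0.0
side c 0.5447 -0.2715 long axis 85.3 size 44 35 hue 11.0 px [388. 340.] 0.3
side c 0.5614 -0.3755 long axis 151.8 size 43 35 hue 1.0 px [424. 369.] 0.29
side c 0.4552 -0.3875 long axis 169.1 size 43 34 hue 67.0 px [390. 397.] 0.28
side c 0.3786 -0.5343 long axis 102.7 size 41 32 hue 89.0 px [407. 474.] 0.99
scene c 0.5682 -0.0942 long axis 178.9 size 117 8 hue -1 px [325. 289.] 0.0
scene c 0.5458 -0.271 long axis 83.6 size 44 33 hue 11.0 px [280. 332.] 0.24
scene c 0.7781 -0.1172 long axis 176.7 size 77 6 hue -1 px [385. 334.] 0.0
scene c 0.466 -0.3885 long axis 70.4 size 33 22 hue 66.5 px [228. 350.] 0.3
scene c 0.5619 -0.3738 long axis 151.2 size 45 32 hue 1.0 px [260. 364.] 0.25
scene c 0.3792 -0.5341 long axis 101.3 size 42 35 hue 89.0 px [164. 374.] 0.96
scene c 0.8107 -0.4551 long axis 101.4 size 187 114 hue -1 px [320. 445.] 0.0
wrist c 0.4558 -0.3858 long axis 167.8 size 42 33 hue 68.0 px [228. 147.] 0.3
wrist c 0.3877 -0.5241 long axis 136.6 size 50 24 hue 89.0 px [ 11. 150.] 1.0
wrist c 0.5456 -0.2702 long axis 83.5 size 43 33 hue 14.0 px [428. 183.] 0.33
wrist c 0.5623 -0.373 long axis 151.7 size 42 32 hue 0.0 px [315. 263.] 0.32
shift [ 0.0193  0.1204 -0.0022] turn [-0.     0.002  0.002] deg 0.2
```

View pics/wrist10.png

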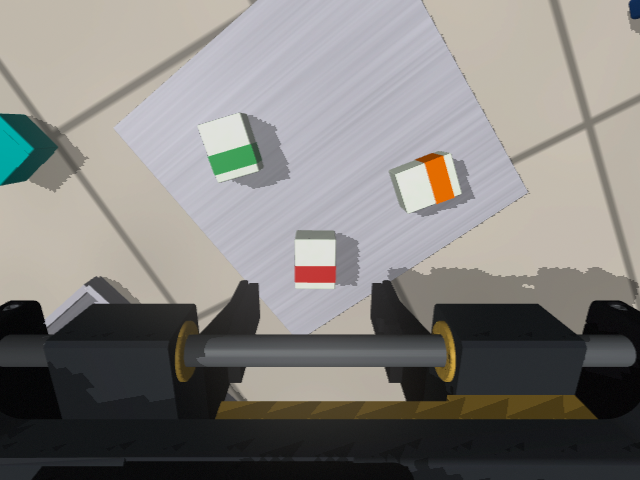

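Call:
move_arm:
  increments: "-0.3 0.019 0.03 -0.002 0 0 0;-0.3 0.019 0.07 -0.002 0 0 0;-0.3 0.019 0.1 -0.002 0 0 0;-0.3 0.019 0.12 -0.002 0 0 0;-0.3 0.019 0.12 -0.002 0 0 0;1 0.019 0.12 -0.002 0 0 0;1 0.019 0.12 -0.002 0 0 0;1 0.019 0.12 -0.002 0 0 0"

```text
time_s: 13.2
tcp_pos: [0.5613, -0.375, -0.0284]
ee_rot: [[0.883, 0.002, 0.469], [-0.469, -0.001, 0.883], [0.002, -1.0, 0.0]]
wrist_force: [0.8, 0.2, -0.7]
gripper_width: 0.461
```

Call:
move_arm:
  increments: "1 0 0 0 0 0 0;1 0 0 0 0 0 0"

```text
time_s: 13.4
tcp_pos: [0.5612, -0.3753, -0.0287]
ee_rot: [[0.883, 0.002, 0.469], [-0.469, -0.001, 0.883], [0.002, -1.0, 0.0]]
wrist_force: [0.1, 2.2, 2.0]
gripper_width: 0.363
```

```bash
python3 - <<'E'
from h import *
s=sense();print(tip(s),s['gripper_width'],s['wrist_force'])
R=s['ee_rot']
td([*st2w(-.155,-.07),.15],87)
p,d,c=snap("side");cv2.imwrite("pics/g1.png",cv2.resize(p[280:440,320:520,::-1],None,fx=4,fy=4,interpolation=cv2.INTER_NEAREST))
E
```

```text
[ 0.56111636 -0.37524236  0.00734032] 0.36337517488491455 [0.07021341 2.24202352 1.96679416]
shift [-0.1436 -0.1429  0.3006] turn [ 0.    -0.436  0.002] deg 25.0
```

View pics/g1.png

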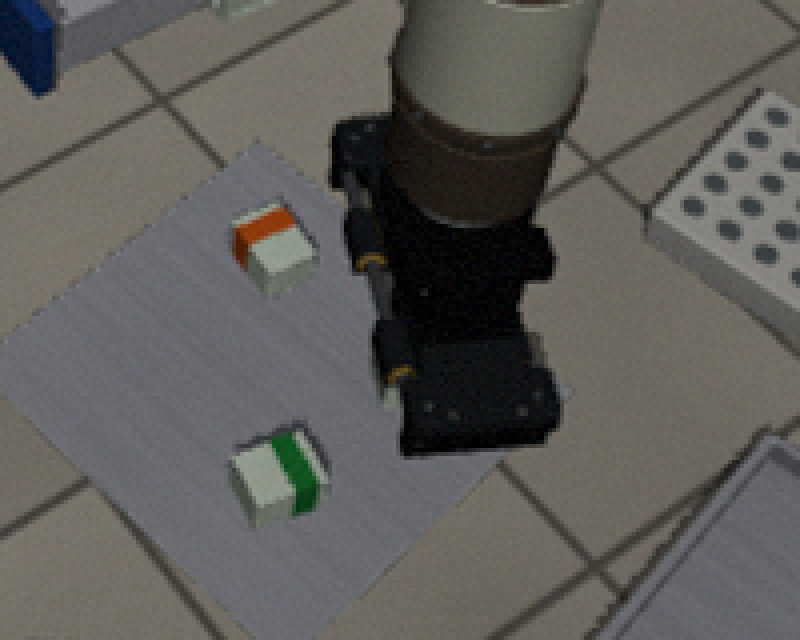

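Call:
move_arm:
  increments: "1 0 -0.03 0 0 0 0;1 0 -0.08 0 0 0 0;1 0 -0.13 0 0 0 0;1 -0.04 -0.143 0.05 0 0 0;1 -0.06 -0.143 0.1 0 -0.15 0;1 -0.08 -0.143 0.15 0 -0.3 0;1 -0.1 -0.143 0.2 0 -0.43 0;1 -0.125 -0.143 0.25 0 -0.436 0"

```text
time_s: 14.25
tcp_pos: [0.566, -0.1261, 0.1138]
ee_rot: [[0.999, 0.001, 0.05], [-0.05, -0.001, 0.999], [0.002, -1.0, -0.001]]
wrist_force: [1.3, 0.6, -0.4]
gripper_width: 0.369
```

```bash
python3 - <<'E'
from h import *
s=sense();print(tip(s),s['gripper_width'],s['wrist_force'])
td([*st2w(-.155,-.07),.15],87)
E
```

```text
[ 0.56595005 -0.12609085  0.14982782] 0.3688838297525937 [ 1.30506704  0.57834673 -0.35260499]
shift [ 0.0048 -0.0002  0.0842] turn [0.001 0.002 0.002] deg 0.1
```

Call:
move_arm:
  increments: "1 0.005 0 0.03 0 0 0;1 0.005 0 0.06 0 0 0;1 0.005 0 0.07 0 0 0;1 0.005 0.02 0.07 0 0 0"

```text
time_s: 14.65
tcp_pos: [0.5772, -0.0568, 0.0961]
ee_rot: [[0.999, 0.007, 0.049], [-0.049, -0.0, 0.999], [0.007, -1.0, 0.0]]
wrist_force: [0.2, 0.3, -0.3]
gripper_width: 0.367
```

```bash
python3 - <<'E'
from h import *
s=sense();print(tip(s),w2st(tip(s)),s['gripper_width'],s['wrist_force'])
td([*st2w(-.155,-.07),.021],87)
for n in ("side","scene"):
  p,d,c=snap(n);P=pts(c,d); cv2.imwrite(f"pics/{n}_pl.png",cv2.resize(p[180:340,260:460,::-1],None,fx=4,fy=4,interpolation=cv2.INTER_NEAREST))
# drawer face by blue top
p,d,c=snap("side");P=pts(c,d)
for m,st,ce in blobs(p,"blue",100):
    q=P[m];q=q[(q[:,2]>.071)&(q[:,2]<.079)]
    if len(q)>50: w=np.array([w2st(x) for x in q]); print('front top x',np.percentile(w[:,0],[3,50,97]),'y',w[:,1].min(),w[:,1].max())
E
```

```text
[ 0.57688839 -0.05674591  0.13207931] [-0.15240657 -0.08433783] 0.3674996336720211 [ 0.1616575   0.25397274 -0.33896384]
shift [-0.0036  0.1111  0.0143] turn [-0.     0.003  0.007] deg 0.5
front top x [-0.23011465 -0.22448084 -0.21771487] y -0.13512741668066994 0.13102575920936824
```

View pics/side_pl.png

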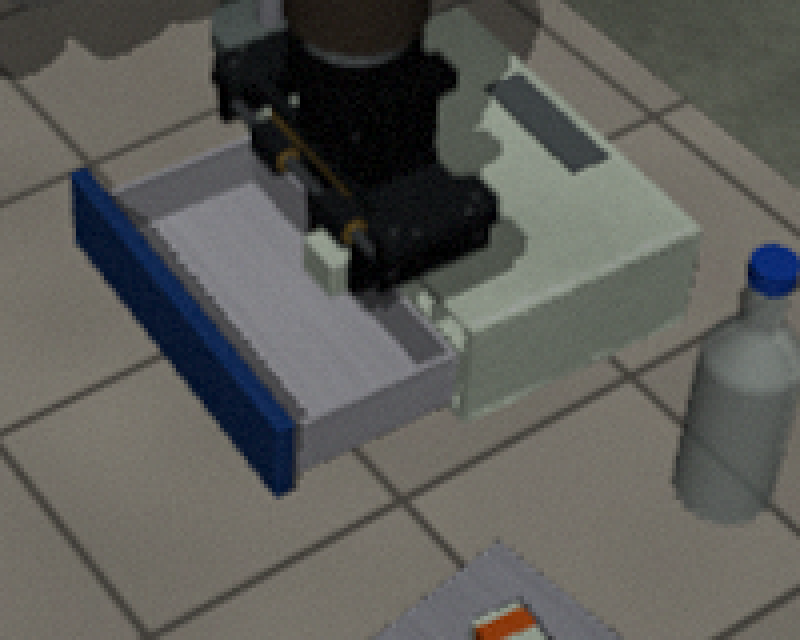

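Call:
move_arm:
  increments: "1 -0.003 0.02 0.014 0 0 0;1 -0.003 0.05 0.014 0 0 0;1 -0.003 0.08 0.014 0 0 0;1 -0.003 0.1 0.014 0 0 0;1 -0.003 0.11 0.014 0 0 0;1 -0.003 0.11 0.014 0 0 0"

```text
time_s: 15.4
tcp_pos: [0.5723, -0.0448, -0.017]
ee_rot: [[0.999, -0.001, 0.053], [-0.053, -0.001, 0.999], [-0.001, -1.0, -0.001]]
wrist_force: [-1.1, 0.8, 0.4]
gripper_width: 0.368
```

```bash
python3 - <<'E'
from h import *
s=sense();print(tip(s),w2st(tip(s)),s['gripper_width'],s['wrist_force'])
E
```

```text
[ 0.57234954 -0.04479915  0.01900887] [-0.15756445 -0.07264499] 0.36771021511515894 [-1.05643628  0.81945279  0.44028611]
```

Call:
move_arm:
  increments: "-0.1 0 0 0 0 0 0;-0.1 0 0 0 0 0 0;-0.1 0 0 0 0 0 0;-0.1 0 -0.02 0 0 0 0;-0.1 0 -0.06 0 0 0 0;-0.1 0 -0.1 0 0 0 0;-0.1 0 -0.12 0 0 0 0;-0.3 0 -0.12 0 0 0 0"

```text
time_s: 16.2
tcp_pos: [0.5753, -0.0436, 0.1084]
ee_rot: [[0.999, 0.01, 0.051], [-0.051, 0.001, 0.999], [0.01, -1.0, 0.001]]
wrist_force: [-0.2, -0.9, -0.6]
gripper_width: 0.584
```

```bash
python3 - <<'E'
from h import *
s=sense();print(tip(s),s['gripper_width'],s['wrist_force'],s['time_s'])
p,d,c=snap("wrist","wrist11")
for n in("side","scene"):
    p,d,c=snap(n,n+"11"); cartons(n,p,d,c)
td([.5455,-.271,.12],174)
E
```

```text
[ 0.57489009 -0.04363872  0.14439864] 0.5838094829541566 [-0.17210818 -0.93926909 -0.63075351] 16.2
side c 0.7256 -0.1143 long axis 176.9 size 181 12 hue -1 px [404. 266.] 0.0
side c 0.5785 -0.0952 long axis 177.3 size 116 8 hue -1 px [353. 284.] 0.0
side c 0.7195 -0.2561 long axis 126.2 size 57 26 hue -1 px [440. 302.] 0.0
side c 0.8086 -0.4637 long axis 100.5 size 201 118 hue -1 px [531. 346.] 0.0
side c 0.5438 -0.272 long axis 82.5 size 45 34 hue 11.0 px [388. 340.] 0.3
side c 0.4548 -0.3881 long axis 168.6 size 43 36 hue 67.0 px [390. 397.] 0.29
side c 0.3783 -0.5342 long axis 101.1 size 41 33 hue 89.0 px [407. 474.] 0.98
scene c 0.5753 -0.0937 long axis 176.1 size 103 5 hue -1 px [328. 291.] 0.0
scene c 0.7255 -0.1154 long axis 177.2 size 127 6 hue -1 px [370. 324.] 0.0
scene c 0.5455 -0.2709 long axis 85.6 size 45 34 hue 11.0 px [280. 332.] 0.27
scene c 0.456 -0.3867 long axis 166.9 size 46 33 hue 67.0 px [226. 346.] 0.19
scene c 0.3794 -0.5345 long axis 102.9 size 43 35 hue 89.0 px [164. 374.] 0.96
scene c 0.8107 -0.4557 long axis 101.0 size 187 116 hue -1 px [320. 445.] 0.0
shift [-0.0142  0.0191 -0.2281] turn [-0.    -1.519 -0.   ] deg 87.0
```

View pics/side11.png

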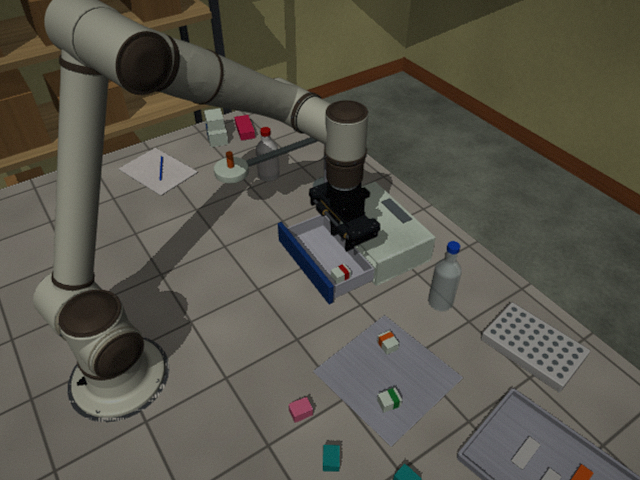

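```bash
python3 - <<'E'
from h import *
td([.4555,-.387,.12],78)
E
```

```text
shift [-0.098   0.0192 -0.3487] turn [ 0.     0.157 -0.   ] deg 9.0
```

Call:
move_arm:
  increments: "-0.3 -0.098 0.019 -0.3487 0 0.157 0;-0.3 -0.098 0.019 -0.3487 0 0.157 0;-0.3 -0.098 0.019 -0.3487 0 0.157 0;-0.3 -0.098 0.019 -0.3487 0 0.157 0;-0.3 -0.098 0.019 -0.3487 0 0.157 0;-0.3 -0.098 0.019 -0.3487 0 0.157 0;-0.3 -0.098 0.019 -0.3487 0 0.157 0;-0.3 -0.098 0.019 -0.3487 0 0.157 0"

```text
time_s: 17.15
tcp_pos: [0.4533, -0.3902, 0.0823]
ee_rot: [[0.977, -0.003, 0.213], [-0.213, 0.001, 0.977], [-0.003, -1.0, 0.0]]
wrist_force: [0.8, 0.1, 0.0]
gripper_width: 0.654
```

Call:
move_arm:
  increments: "-0.3 0 0 0 0 0 0;-0.3 0 0 0 0 0 0"

```text
time_s: 17.35
tcp_pos: [0.4559, -0.3864, 0.0835]
ee_rot: [[0.978, -0.001, 0.208], [-0.208, 0.001, 0.978], [-0.001, -1.0, 0.001]]
wrist_force: [0.0, 1.0, 0.3]
gripper_width: 0.647
```

```bash
python3 - <<'E'
from h import *
s=sense();print(tip(s),s['gripper_width'])
for n in("wrist",):
    p,d,c=snap(n,n+"12"); o=cartons(n,p,d,c)
td([.4555,-.387,.007],78)
E
```

```text
[ 0.455923   -0.38638611  0.11951069] 0.6472728458857342
wrist c 0.304 -0.4139 long axis 90.0 size 17 8 hue 89.0 px [223.  25.] 0.95
wrist c 0.3792 -0.5334 long axis 102.0 size 43 32 hue 89.0 px [ 93. 183.] 0.97
wrist c 0.4558 -0.3861 long axis 167.7 size 43 32 hue 68.0 px [315. 242.] 0.29
wrist c 0.5305 -0.2688 long axis 80.4 size 42 5 hue 14.0 px [483. 301.] 0.4
shift [-0.0006  0.1129 -0.0013] turn [-0.     0.001 -0.001] deg 0.1
```

View pics/wrist12.png

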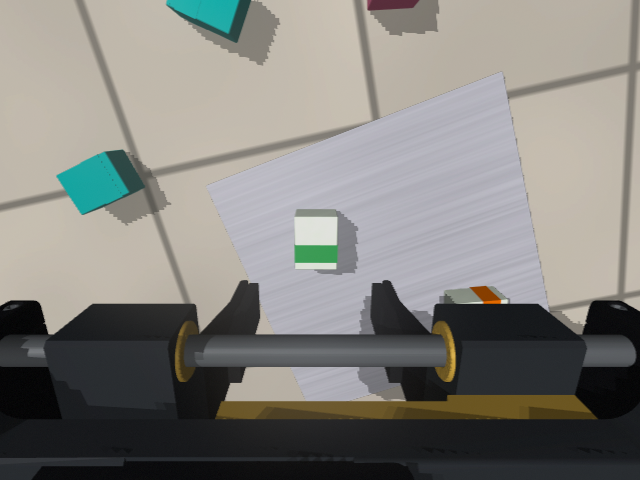

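The green-banded carton (315,242) on the sheet lies centred between the fingers; turquoise ones (93,183), (210,10) are off the sheet. Go down and grip.

Call:
move_arm:
  increments: "-0.3 0 0.04 -0.001 0 0 0;-0.3 0 0.08 -0.001 0 0 0;-0.3 0 0.1 -0.001 0 0 0;-0.3 0 0.112 -0.001 0 0 0;-0.3 0 0.112 -0.001 0 0 0;1 0 0.112 -0.001 0 0 0;1 0 0.112 -0.001 0 0 0;1 0 0.112 -0.001 0 0 0"

```text
time_s: 18.2
tcp_pos: [0.4573, -0.3885, -0.0259]
ee_rot: [[0.978, 0.003, 0.207], [-0.207, -0.002, 0.978], [0.004, -1.0, -0.001]]
wrist_force: [-0.1, -0.8, -0.2]
gripper_width: 0.461
```

Call:
move_arm:
  increments: "1 0 0 0 0 0 0;1 0 0 0 0 0 0;1 0 -0.03 0 0 0 0;1 0 -0.08 0 0 0 0;1 0 -0.12 0 0 0 0;1 0 -0.14 0 0 0 0"

```text
time_s: 18.8
tcp_pos: [0.4578, -0.3894, 0.1172]
ee_rot: [[0.978, 0.007, 0.207], [-0.207, -0.004, 0.978], [0.007, -1.0, -0.003]]
wrist_force: [-0.2, -0.1, 0.4]
gripper_width: 0.362
```

```bash
python3 - <<'E'
from h import *
s=sense();print(tip(s),s['gripper_width'],s['wrist_force'])
td([*st2w(-.155,0.0),.15],87)
E
```

```text
[ 0.45755988 -0.38921349  0.15320033] 0.36226398140011273 [-0.20465584 -0.08917496  0.35274273]
shift [0.0318 0.0022 0.433 ] turn [ 0.003 -0.156  0.007] deg 9.0
```

Call:
move_arm:
  increments: "1 0.032 0 0.433 0 -0.156 0;1 0.032 0 0.433 0 -0.156 0;1 0.032 0 0.433 0 -0.156 0;1 0.032 0 0.433 0 -0.156 0;1 0.032 0 0.433 0 -0.156 0;1 0.032 0 0.433 0 -0.156 0;1 0.032 0 0.433 0 -0.156 0;1 0.032 0 0.433 0 -0.156 0"

```text
time_s: 19.6
tcp_pos: [0.5679, -0.0021, 0.1127]
ee_rot: [[0.999, 0.001, 0.053], [-0.053, -0.0, 0.999], [0.001, -1.0, -0.0]]
wrist_force: [0.5, -1.0, -0.2]
gripper_width: 0.367
```

Call:
move_arm:
  increments: "1 0 0 0.01 0 0 0;1 0 0 0.01 0 0 0;1 0 0 0.01 0 0 0"

```text
time_s: 19.9
tcp_pos: [0.5677, 0.0053, 0.1124]
ee_rot: [[0.999, -0.0, 0.054], [-0.054, -0.001, 0.999], [-0.0, -1.0, -0.001]]
wrist_force: [-1.1, -0.7, -0.6]
gripper_width: 0.365
```

```bash
python3 - <<'E'
from h import *
s=sense();print(tip(s),w2st(tip(s)),s['gripper_width'],s['wrist_force'])
td([*st2w(-.155,0.0),.022],87)
E
```

```text
[0.56773434 0.00536213 0.14835364] [-0.16479856 -0.022794  ] 0.36489325040424503 [-1.11185001 -0.65522683 -0.6301041 ]
shift [0.0098 0.1263 0.0229] turn [ 0.001 -0.001 -0.   ] deg 0.1
```

Call:
move_arm:
  increments: "1 0.0098 0.01 0.0229 0 0 0;1 0.0098 0.04 0.0229 0 0 0;1 0.0098 0.07 0.0229 0 0 0;1 0.0098 0.1 0.0229 0 0 0;1 0.0098 0.12 0.0229 0 0 0;1 0.0098 0.125 0.0229 0 0 0;1 0.0098 0.126 0.0229 0 0 0"

```text
time_s: 20.6
tcp_pos: [0.5791, 0.0267, -0.0137]
ee_rot: [[0.998, -0.0, 0.055], [-0.055, -0.001, 0.998], [-0.0, -1.0, -0.001]]
wrist_force: [-0.1, 0.1, -0.8]
gripper_width: 0.368
```

```bash
python3 - <<'E'
from h import *
s=sense();print(tip(s),w2st(tip(s)),s['gripper_width'],s['wrist_force'])
E
```

```text
[0.57913622 0.02676547 0.022256  ] [-0.15453247 -0.00082327] 0.36787073673796844 [-0.11131586  0.05732738 -0.83342926]
```

Call:
move_arm:
  increments: "-0.1 0 0.001 0 0 0 0;-0.1 0 0.001 0 0 0 0;-0.1 0 0.001 0 0 0 0;-0.1 0 -0.02 0 0 0 0;-0.1 0 -0.06 0 0 0 0;-0.1 0 -0.1 0 0 0 0;-0.3 0 -0.12 0 0 0 0;-0.3 0 -0.12 0 0 0 0"

```text
time_s: 21.4
tcp_pos: [0.5821, 0.0291, 0.1114]
ee_rot: [[0.999, 0.01, 0.052], [-0.052, 0.002, 0.999], [0.01, -1.0, 0.002]]
wrist_force: [0.6, 0.3, -0.8]
gripper_width: 0.625
```

```bash
python3 - <<'E'
from h import *
s=sense();print(tip(s),s['gripper_width'],s['time_s'])
p,d,c=snap("wrist","wrist13")
for n in("side","scene"):
    p,d,c=snap(n,n+"13"); cartons(n,p,d,c)
td([.545,-.271,.12],174)
E
```

```text
[0.58176849 0.0290285  0.14738912] 0.6248013098206506 21.4
side c 0.7265 -0.1158 long axis 175.0 size 182 11 hue -1 px [403. 266.] 0.0
side c 0.5777 -0.0958 long axis 176.7 size 116 8 hue -1 px [353. 284.] 0.0
side c 0.7245 -0.2591 long axis 141.9 size 57 20 hue -1 px [442. 302.] 0.0
side c 0.8091 -0.4637 long axis 100.8 size 200 120 hue -1 px [531. 346.] 0.0
side c 0.5443 -0.2708 long axis 84.0 size 45 34 hue 11.0 px [388. 340.] 0.31
side c 0.3775 -0.5321 long axis 100.1 size 37 33 hue 89.0 px [406. 473.] 1.0
scene c 0.5625 -0.0936 long axis 1.6 size 128 13 hue -1 px [324. 289.] 0.0
scene c 0.7235 -0.1147 long axis 177.2 size 144 5 hue -1 px [369. 323.] 0.0
scene c 0.5453 -0.2709 long axis 84.7 size 44 34 hue 11.0 px [280. 332.] 0.26
scene c 0.3796 -0.5338 long axis 98.7 size 43 34 hue 89.0 px [164. 374.] 0.97
scene c 0.8105 -0.4555 long axis 101.0 size 187 116 hue -1 px [320. 445.] 0.0
shift [-0.0175  0.0221 -0.3007] turn [ 0.   -1.52 -0.  ] deg 87.1
```

View pics/side13.png

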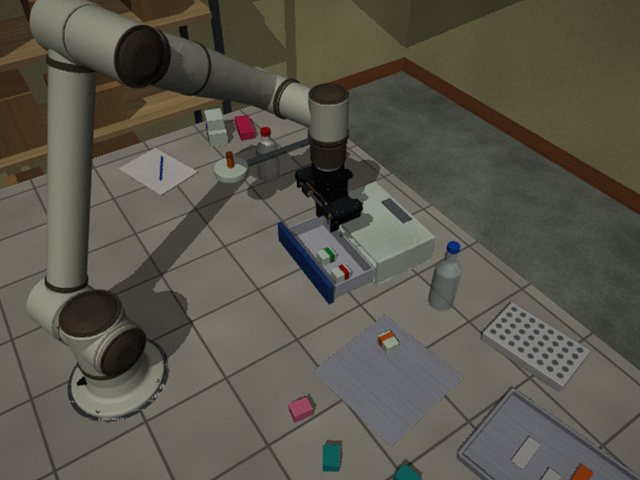

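Call:
move_arm:
  increments: "-0.3 -0.0175 0 -0.05 0 0 0;-0.3 -0.0175 0.02 -0.3 0 -1.52 0;-0.3 -0.0175 0.02 -0.3 0 -1.52 0;-0.3 -0.0175 0.02 -0.3 0 -1.52 0;-0.3 -0.0175 0.02 -0.3 0 -1.52 0;-0.3 -0.0175 0.02 -0.3 0 -1.52 0;-0.3 -0.0175 0.02 -0.3 0 -1.52 0;-0.3 -0.0175 0.02 -0.3 0 -1.52 0"

```text
time_s: 22.35
tcp_pos: [0.5439, -0.2732, 0.0839]
ee_rot: [[0.592, -0.004, -0.806], [0.806, 0.0, 0.592], [-0.002, -1.0, 0.003]]
wrist_force: [0.4, 0.6, 0.1]
gripper_width: 0.65
```

```bash
python3 - <<'E'
from h import *
td([.545,-.271,.12],174)
E
```

```text
shift [ 0.0024 -0.0001  0.0004] turn [-0.004 -0.529 -0.001] deg 30.3
```

Call:
move_arm:
  increments: "-0.3 0.001 0 0 0 -0.529 0;-0.3 0.001 0 0 0 -0.529 0;-0.3 0.001 0 0 0 -0.529 0;-0.3 0.001 0 0 0 -0.529 0;-0.3 0.001 0 0 0 -0.529 0;-0.3 0.001 0 0 0 -0.529 0"

```text
time_s: 22.95
tcp_pos: [0.5458, -0.2693, 0.0854]
ee_rot: [[0.108, -0.002, -0.994], [0.994, 0.0, 0.108], [-0.0, -1.0, 0.002]]
wrist_force: [-0.8, -0.2, 0.0]
gripper_width: 0.652
```

```bash
python3 - <<'E'
from h import *
s=sense();print(tip(s),s['gripper_width'])
p,d,c=snap("wrist","wrist14"); o=cartons("wrist",p,d,c)
td([.545,-.271,.008],174)
E
```

```text
[ 0.54589204 -0.26931505  0.12139362] 0.6523883280517003
wrist c 0.7422 -0.3853 long axis 69.3 size 35 15 hue -1 px [  7. 113.] 0.0
wrist c 0.3117 -0.2937 long axis 100.9 size 17 6 hue -1 px [637. 178.] 0.0
wrist c 0.5462 -0.27 long axis 83.9 size 43 32 hue 11.0 px [315. 241.] 0.32
wrist c 0.7234 -0.2584 long axis 138.6 size 53 17 hue -1 px [ 94. 280.] 0.0
shift [-0.0017  0.1137  0.0007] turn [-0.001 -0.003 -0.   ] deg 0.2
```

View pics/wrist14.png

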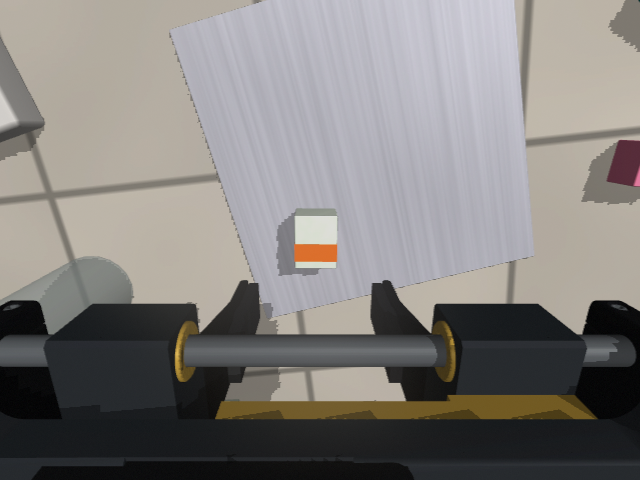

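Call:
move_arm:
  increments: "-0.3 -0.001 0.04 0 0 0 0;-0.3 -0.001 0.08 0 0 0 0;-0.3 -0.001 0.1 0 0 0 0;-0.3 -0.001 0.113 0 0 0 0;-0.3 -0.001 0.113 0 0 0 0;1 -0.001 0.113 0 0 0 0;1 -0.001 0.113 0 0 0 0;1 -0.001 0.113 0 0 0 0"

```text
time_s: 23.8
tcp_pos: [0.5476, -0.2708, -0.0249]
ee_rot: [[0.106, 0.004, -0.994], [0.994, -0.001, 0.106], [-0.001, -1.0, -0.004]]
wrist_force: [0.1, 0.1, -0.0]
gripper_width: 0.459
```

Call:
move_arm:
  increments: "1 0 0 0 0 0 0;1 0 0 0 0 0 0;1 0 -0.03 0 0 0 0;1 0 -0.08 0 0 0 0;1 0 -0.12 0 0 0 0;1 0 -0.14 0 0 0 0"

```text
time_s: 24.4
tcp_pos: [0.5485, -0.2712, 0.1184]
ee_rot: [[0.105, 0.008, -0.994], [0.994, -0.003, 0.105], [-0.002, -1.0, -0.008]]
wrist_force: [0.9, -0.4, -0.9]
gripper_width: 0.367
```

```bash
python3 - <<'E'
from h import *
s=sense();print(tip(s),s['gripper_width'],s['wrist_force'])
td([*st2w(-.155,0.07),.15],87)
E
```

```text
[ 0.54821348 -0.27112877  0.15436581] 0.36677145727685223 [ 0.89469304 -0.36011245 -0.88769382]
shift [0.3703 0.0036 0.0052] turn [0.008 1.518 0.004] deg 86.9
```

Call:
move_arm:
  increments: "1 0.3703 0 0.005 0.008 1.518 0;1 0.3703 0 0.005 0.008 1.518 0;1 0.3703 0 0.005 0.008 1.518 0;1 0.3703 0 0.005 0.008 1.518 0;1 0.3703 0 0.005 0.008 1.518 0;1 0.3703 0 0.005 0.008 1.518 0;1 0.3703 0 0.005 0.008 1.518 0;1 0.3703 0 0.005 0.008 1.518 0"

```text
time_s: 25.2
tcp_pos: [0.5805, 0.1004, 0.1137]
ee_rot: [[0.945, -0.003, -0.326], [0.326, 0.003, 0.945], [-0.002, -1.0, 0.004]]
wrist_force: [1.2, 0.3, -1.2]
gripper_width: 0.368
```

```bash
python3 - <<'E'
from h import *
s=sense();print(tip(s),s['gripper_width'],s['wrist_force'])
td([*st2w(-.155,0.07),.15],87)
E
```

```text
[0.58066155 0.10024619 0.14969773] 0.3682549836626646 [ 1.15372965  0.29106279 -1.17866853]
shift [ 0.0008 -0.0003 -0.0033] turn [-0.004  0.384 -0.003] deg 22.0
```

Call:
move_arm:
  increments: "1 0.001 0 -0.003 0 0.384 0;1 0.001 0 -0.003 0 0.384 0;1 0.001 0 -0.003 0 0.384 0;1 0.001 0.02 -0.003 0 0.384 0"

```text
time_s: 25.6
tcp_pos: [0.5848, 0.0968, 0.096]
ee_rot: [[0.999, 0.003, 0.047], [-0.047, 0.005, 0.999], [0.003, -1.0, 0.005]]
wrist_force: [0.4, 0.6, -0.4]
gripper_width: 0.365
```

```bash
python3 - <<'E'
from h import *
s=sense();print(tip(s),w2st(tip(s)),s['gripper_width'],s['wrist_force'])
td([*st2w(-.155,0.07),.022],87)
p,d,c=snap("side");cv2.imwrite("pics/pl3.png",cv2.resize(p[160:320,250:450,::-1],None,fx=4,fy=4,interpolation=cv2.INTER_NEAREST))
E
```

```text
[0.58467201 0.09663188 0.13200907] [-0.15266079  0.06923712] 0.3653374723293682 [ 0.40255554  0.63989538 -0.38943163]
shift [-0.0027  0.11    0.    ] turn [-0.005  0.006  0.003] deg 0.5
```

View pics/pl3.png

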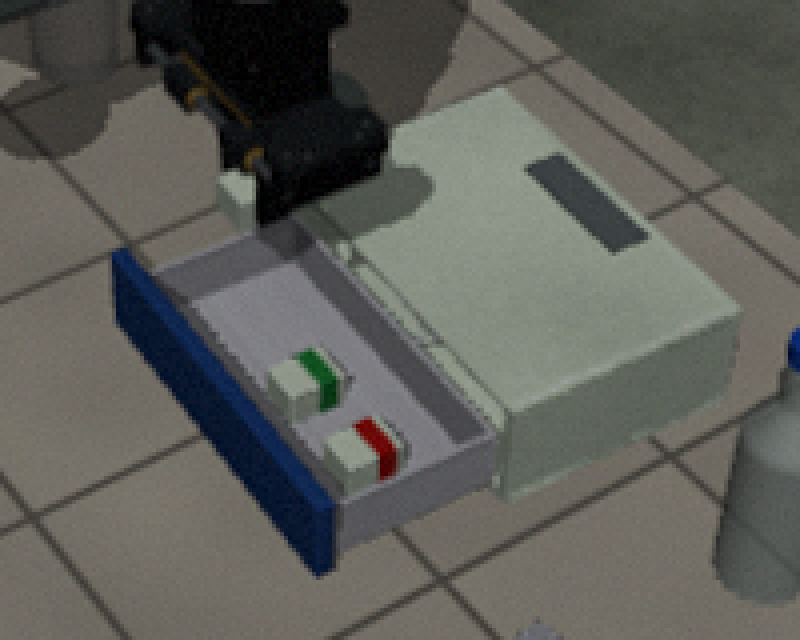

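Call:
move_arm:
  increments: "1 -0.002 0.03 0 0 0 0;1 -0.002 0.06 0 0 0 0;1 -0.002 0.085 0 0 0 0;1 -0.002 0.1 0 0 0 0;1 -0.002 0.108 0 0 0 0;1 -0.002 0.109 0 0 0 0;1 -0.002 0.109 0 0 0 0"

```text
time_s: 26.35
tcp_pos: [0.5811, 0.0962, -0.0145]
ee_rot: [[0.999, -0.002, 0.046], [-0.046, 0.003, 0.999], [-0.002, -1.0, 0.003]]
wrist_force: [1.0, -1.4, 1.6]
gripper_width: 0.367
```

```bash
python3 - <<'E'
from h import *
s=sense();print(tip(s),w2st(tip(s)),s['gripper_width'],s['wrist_force'])
E
```

```text
[0.58117866 0.09612722 0.02154251] [-0.15612294  0.06855033] 0.36688349695573563 [ 1.03114979 -1.39384465  1.57241199]
```

Release, rise, then take stock.

Call:
move_arm:
  increments: "-0.1 0 0 0 0 0 0;-0.1 0 0 0 0 0 0;-0.1 0 0 0 0 0 0;-0.1 0 -0.02 0 0 0 0;-0.1 0 -0.06 0 0 0 0;-0.1 0 -0.1 0 0 0 0;0.5 -0.05 -0.12 -0.05 0 0 0;1 -0.1 -0.13 -0.07 0 0 0"

```text
time_s: 27.15
tcp_pos: [0.5018, 0.0418, 0.1102]
ee_rot: [[0.999, -0.001, 0.047], [-0.047, 0.004, 0.999], [-0.001, -1.0, 0.004]]
wrist_force: [0.4, -0.5, 0.2]
gripper_width: 0.443
```

Call:
move_arm:
  increments: "1 -0.02 0 0 0 0 0;1 -0.05 0 0 0 0 0;1 -0.05 0 0 0 0 0"

```text
time_s: 27.45
tcp_pos: [0.4475, 0.0436, 0.1092]
ee_rot: [[0.999, -0.006, 0.046], [-0.046, 0.003, 0.999], [-0.006, -1.0, 0.003]]
wrist_force: [-0.3, -0.0, -0.7]
gripper_width: 0.183
```

```bash
python3 - <<'E'
from h import *
s=sense();print(tip(s),w2st(tip(s)),s['gripper_width'],s['time_s'])
td([*st2w(-.27,0),.045],87)
p,d,c=snap("side","side15");P=pts(c,d)
cv2.imwrite("pics/dr.png",cv2.resize(p[160:320,250:450,::-1],None,fx=4,fy=4,interpolation=cv2.INTER_NEAREST))
for m,st,ce in blobs(p,"blue",100):
    q=P[m];q=q[(q[:,2]>.071)&(q[:,2]<.079)]
    if len(q)>50: w=np.array([w2st(x) for x in q]); print('front top x',np.percentile(w[:,0],[3,50,97]))
E
```

```text
[0.44767347 0.04352159 0.14515414] [-0.28669201  0.00902967] 0.18292075708190597 27.45
shift [ 0.0174  0.1    -0.0095] turn [-0.003  0.006 -0.006] deg 0.5
front top x [-0.22987509 -0.2242956  -0.21804611]
```

View pics/dr.png

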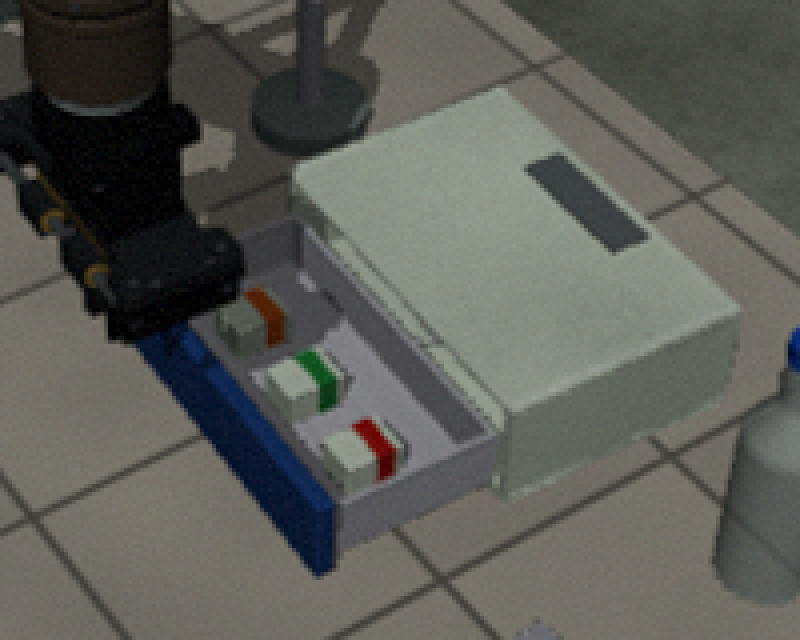

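View pics/side15.png

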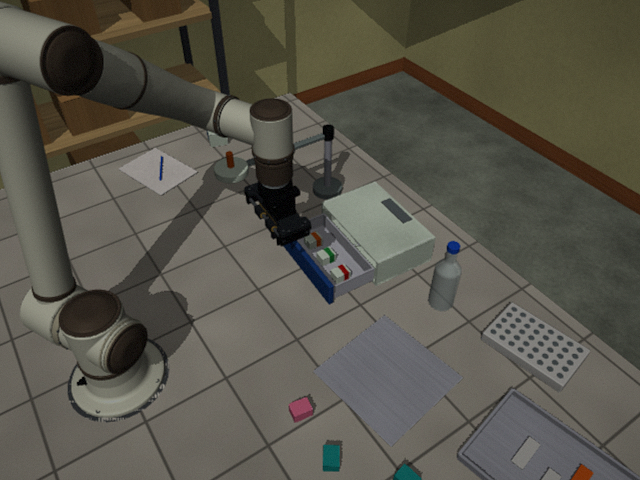

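Call:
move_arm:
  increments: "1 0 0.03 -0.009 0 0 0;1 0 0.06 -0.009 0 0 0;1 0.005 0.085 -0.009 0 0 0;1 0.01 0.1 -0.009 0 0 0;1 0.015 0.1 -0.009 0 0 0;1 0.015 0.1 -0.009 0 0 0;1 0.015 0.1 -0.009 0 0 0"

```text
time_s: 28.2
tcp_pos: [0.4665, 0.0354, 0.0097]
ee_rot: [[0.999, -0.002, 0.046], [-0.046, 0.004, 0.999], [-0.002, -1.0, 0.004]]
wrist_force: [-0.7, 0.3, -0.2]
gripper_width: 0.007
```

```bash
python3 - <<'E'
from h import *
s=sense();print(tip(s),w2st(tip(s)),s['wrist_force'])
td([*st2w(-.1345,0),.045],87)
E
```

```text
[0.46656514 0.03523976 0.04574261] [-0.2673928  0.0017479] [-0.72041552  0.25575186 -0.16833542]
shift [ 0.133   0.0005 -0.0027] turn [-0.004  0.006 -0.002] deg 0.4
```

Call:
move_arm:
  increments: "1 0.015 0 0 0 0 0;1 0.025 0 -0.001 0 0 0;1 0.035 0 -0.001 0 0 0;1 0.047 0 -0.002 0 0 0;1 0.06 0 -0.002 0 0 0;1 0.073 0 -0.002 0 0 0;1 0.086 0 -0.002 0 0 0;1 0.098 0 -0.002 0 0 0"

```text
time_s: 29.0
tcp_pos: [0.5618, 0.0279, 0.0087]
ee_rot: [[0.999, -0.008, 0.047], [-0.047, 0.002, 0.999], [-0.008, -1.0, 0.002]]
wrist_force: [-4.2, 1.1, 4.1]
gripper_width: 0.001
```

```bash
python3 - <<'E'
from h import *
s=sense();print(tip(s),w2st(tip(s)),s['wrist_force'])
p,d,c=snap("side");P=pts(c,d)
for m,st,ce in blobs(p,"blue",60):
    q=P[m];q=q[(q[:,2]>.071)&(q[:,2]<.079)]
    if len(q)>20: w=np.array([w2st(x) for x in q]); print('front top x',np.percentile(w[:,0],[3,50,97]))
E
```

```text
[0.56204423 0.02778358 0.04468026] [-0.17165433 -0.00070107] [-4.21133374  1.12655373  4.11147849]
front top x [-0.16114591 -0.15568473 -0.14991718]
```

Call:
move_arm:
  increments: "1 0.012 0 0 0 0 0;1 0.024 0 0 0 0 0;1 0.034 0 0 0 0 0;1 0.042 0 0 0 0 0;1 0.047 0 0 0 0 0;1 0.05 0 0 0 0 0;1 0.052 0 0 0 0 0"

```text
time_s: 29.75
tcp_pos: [0.6129, 0.0253, 0.0083]
ee_rot: [[0.999, -0.008, 0.047], [-0.047, 0.002, 0.999], [-0.008, -1.0, 0.002]]
wrist_force: [-4.1, -1.3, 2.0]
gripper_width: 0.009
```

Call:
move_arm:
  increments: "1 0.002 0 0 0 0 0;1 0.004 0 0 0 0 0;1 0.004 0 0 0 0 0"

```text
time_s: 30.05
tcp_pos: [0.6175, 0.025, 0.0082]
ee_rot: [[0.999, -0.007, 0.047], [-0.047, 0.002, 0.999], [-0.007, -1.0, 0.002]]
wrist_force: [-4.6, -1.5, 3.1]
gripper_width: 0.005
```

Call:
move_arm:
  increments: "1 0.001 0 0 0 0 0;1 0.0015 0 0 0 0 0;1 0.0015 0 0 0 0 0"

```text
time_s: 30.35
tcp_pos: [0.6174, 0.025, 0.0083]
ee_rot: [[0.999, -0.01, 0.047], [-0.047, 0.002, 0.999], [-0.01, -1.0, 0.001]]
wrist_force: [-8.6, 0.5, 6.4]
gripper_width: 0.006
```

Call:
move_arm:
  increments: "1 -0.006 0 0 0 0 0;1 -0.015 0 0 0 0 0;1 -0.03 0 0 0 0 0;1 -0.06 0 0 0 0 0;1 -0.09 0 0 0 0 0;1 -0.1 0 0 0 0 0;1 -0.1 0 0 0 0 0"

```text
time_s: 31.05
tcp_pos: [0.5208, 0.0309, 0.0095]
ee_rot: [[0.999, -0.001, 0.045], [-0.045, 0.004, 0.999], [-0.001, -1.0, 0.004]]
wrist_force: [0.1, 0.4, -0.1]
gripper_width: 0.005
```

```bash
cat >> h.py <<'E'
def front(n="side"):
    p,d,c=snap(n);P=pts(c,d)
    for m,st,ce in blobs(p,"blue",40):
        q=P[m];q=q[(q[:,2]>.071)&(q[:,2]<.079)]
        if len(q)>20:
            w=np.array([w2st(x) for x in q]); print(n,'front top x',np.percentile(w[:,0],[3,50,97]).round(4))
E
python3 - <<'E'
from h import *
s=sense();print(tip(s),w2st(tip(s)),s['wrist_force'],s['time_s'])
front();front("scene")
h=np.array([.757,.275])
snap("side","side16")
E
```

```text
[0.52085665 0.03079444 0.04546278] [-2.12943032e-01  1.50071401e-04] [ 0.05804019  0.40107427 -0.05193384] 31.05
side front top x [-0.1167 -0.1103 -0.1031]
scene front top x [-0.1131 -0.1078 -0.1024]
```

View pics/side16.png

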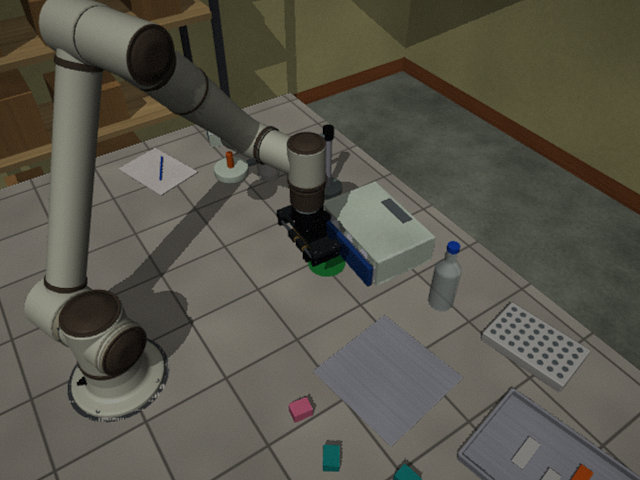

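Call:
move_arm:
  increments: "0.2 0 -0.05 0 0 0 0;0.2 0 -0.1 0 0 0 0;0.2 0 -0.15 0 0 0 0;0.2 0 -0.2 0 0 0 0;0.2 0 -0.25 0 0 0 0;0.2 0 -0.275 0 0 0 0;0.2 0 -0.275 0 0 0 0"

```text
time_s: 31.9
tcp_pos: [0.5254, 0.03, 0.2891]
ee_rot: [[0.999, 0.008, 0.047], [-0.047, 0.006, 0.999], [0.007, -1.0, 0.006]]
wrist_force: [0.6, -0.1, -0.4]
gripper_width: 0.394
```

```bash
python3 - <<'E'
from h import *
s=sense();print(tip(s),s['gripper_width'])
for n in("side","scene","wrist"):
    p,d,c=snap(n,n+"17");P=pts(c,d)
    for m,st,ce in blobs(p,"orange",10):
        k=m&(P[...,2]>.247)&(P[...,2]<.262)&(P[...,1]<.5)
        if k.sum()>3:
            v,u=np.nonzero(k); print(n,k.sum(),'top',P[k].mean(0).round(4),'ray',plane(c,u.mean(),v.mean(),.254).round(4),'all',st)
front()
td([.454,.288,.32],106)
E
```

```text
[0.52509247 0.02980587 0.32508482] 0.39377294915819444
side front top x [-0.1162 -0.1102 -0.1036]
shift [-0.0795 -0.0008  0.2551] turn [-0.003 -0.326 -0.006] deg 18.7
```

View pics/side17.png

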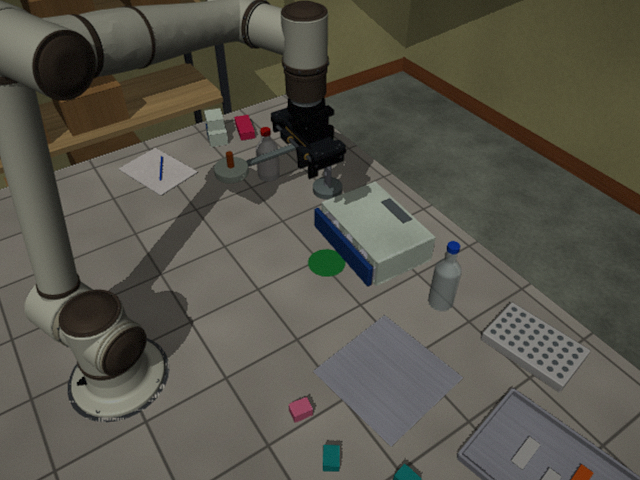

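```bash
python3 - <<'E'
from h import *
for n in("side","scene"):
    p,d,c=snap(n);P=pts(c,d)
    m=cv2.inRange(hsv(p),(4,120,50),(20,255,255))>0
    k=m&(P[...,2]>.2)&(P[...,2]<.27)&(P[...,1]<.4)&(P[...,1]>.2)
    v,u=np.nonzero(k)
    if len(u)==0: print(n,'none');continue
    print(n,len(u),u.min(),u.max(),v.min(),v.max(),P[k].mean(0).round(4))
    for vv in range(v.min(),v.max()+1,2): print(vv,P[vv,u[v==vv]].mean(0).round(4))
    cv2.imwrite(f"pics/{n}_kn.png",cv2.resize(p[v.min()-20:v.min()+50,u.min()-40:u.min()+60,::-1],None,fx=6,fy=6,interpolation=cv2.INTER_NEAREST))
E
```

```text
side 99 226 233 152 167 [0.4494 0.2787 0.2375]
152 [0.4537 0.2867 0.254 ]
154 [0.4505 0.2808 0.2526]
156 [0.4485 0.2777 0.2491]
158 [0.4497 0.279  0.2416]
160 [0.4478 0.2764 0.2377]
162 [0.4486 0.2767 0.2309]
164 [0.4497 0.2779 0.2234]
166 [0.4497 0.2796 0.216 ]
scene 1 365 365 151 151 [0.4541 0.2776 0.2176]
151 [0.4541 0.2776 0.2176]
```

```bash
python3 - <<'E'
from h import *
td([.452,.2845,.32],114)
E
```

```text
shift [-0.0812 -0.0009  0.2515] turn [-0.003 -0.466 -0.006] deg 26.7
```

Call:
move_arm:
  increments: "0.2 -0.081 0 0.251 0 -0.466 -0.005;0.2 -0.081 0 0.251 0 -0.466 -0.005;0.2 -0.081 0 0.251 0 -0.466 -0.005;0.2 -0.081 0 0.251 0 -0.466 -0.005;0.2 -0.081 0 0.251 0 -0.466 -0.005;0.2 -0.081 0 0.251 0 -0.466 -0.005;0.2 -0.081 0 0.251 0 -0.466 -0.005;0.2 -0.081 0 0.251 0 -0.466 -0.005"

```text
time_s: 33.0
tcp_pos: [0.4524, 0.2836, 0.2841]
ee_rot: [[0.913, 0.0, -0.408], [0.408, 0.002, 0.913], [0.001, -1.0, 0.002]]
wrist_force: [-0.7, 0.5, -0.0]
gripper_width: 0.399
```

```bash
python3 - <<'E'
from h import *
s=sense();print(tip(s))
p,d,c=snap("wrist","wrist18");P=pts(c,d)
m=cv2.inRange(hsv(p),(4,120,50),(20,255,255))>0
k=m&(P[...,2]>.249)&(P[...,2]<.26)
v,u=np.nonzero(k); print(len(u),P[k].mean(0) if len(u) else 0)
td([.452,.2845,.223],114)
front()
E
```

```text
[0.45241194 0.28350272 0.32005981]
508 [0.45243825 0.2849294  0.25271402]
shift [-0.0002  0.0973  0.0013] turn [-0.002 -0.     0.002] deg 0.2
side front top x [-0.1162 -0.1101 -0.1035]
```

View pics/wrist18.png

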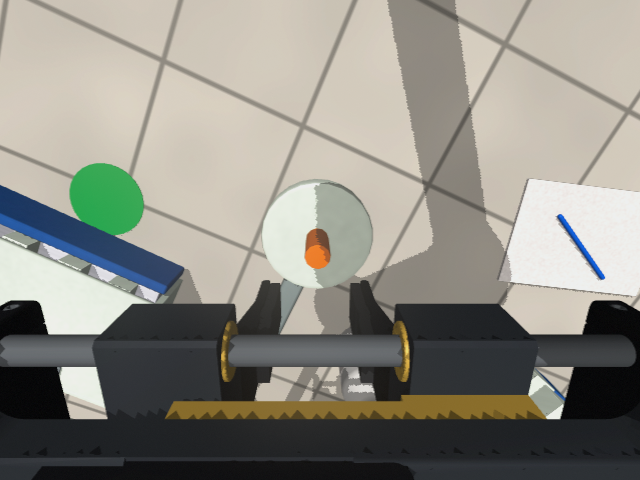

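Call:
move_arm:
  increments: "0.2 0 0.03 0.001 0 0 0;0.2 0 0.06 0.001 0 0 0;0.2 0 0.08 0.001 0 0 0;0.2 0 0.093 0.001 0 0 0;0.2 0 0.097 0.001 0 0 0;0.2 0 0.097 0.001 0 0 0"

```text
time_s: 33.7
tcp_pos: [0.4526, 0.2843, 0.1877]
ee_rot: [[0.914, 0.001, -0.406], [0.406, 0.003, 0.914], [0.002, -1.0, 0.003]]
wrist_force: [0.5, 0.7, 0.0]
gripper_width: 0.401
```

```bash
python3 - <<'E'
from h import *
s=sense();print(tip(s),s['wrist_force'])
h=np.array([.7554,.2788])
for a in np.linspace(178.9,232.8,17)[1:]:
    q=h+.303*np.array([np.cos(np.radians(a)),np.sin(np.radians(a))]); print(round(a,1),end=' '); td([*q,.223])
E
```

```text
[0.45252881 0.28421296 0.22369109] [0.48333555 0.66313954 0.04487933]
182.3 shift [-0.007   0.0006 -0.016 ] turn [0. 0. 0.] deg 0.0
185.6 shift [-0.0131  0.0006 -0.0328] turn [0. 0. 0.] deg 0.0
189.0 shift [-0.0182  0.0005 -0.0499] turn [0. 0. 0.] deg 0.0
192.4 shift [-0.0223  0.0005 -0.0672] turn [0. 0. 0.] deg 0.0
195.7 shift [-0.0254  0.0004 -0.0847] turn [0. 0. 0.] deg 0.0
199.1 shift [-0.0274  0.0004 -0.1024] turn [0. 0. 0.] deg 0.0
202.5 shift [-0.0284  0.0003 -0.1202] turn [0. 0. 0.] deg 0.0
205.8 shift [-0.0283  0.0003 -0.138 ] turn [0. 0. 0.] deg 0.0
209.2 shift [-0.0272  0.0002 -0.1558] turn [0. 0. 0.] deg 0.0
212.6 shift [-0.025   0.0002 -0.1735] turn [0. 0. 0.] deg 0.0
216.0 shift [-0.0218  0.0002 -0.191 ] turn [0. 0. 0.] deg 0.0
219.3 shift [-1.760e-02  1.000e-04 -2.083e-01] turn [0. 0. 0.] deg 0.0
222.7 shift [-1.240e-02  1.000e-04 -2.254e-01] turn [0. 0. 0.] deg 0.0
226.1 shift [-6.20e-03  1.00e-04 -2.42e-01] turn [0. 0. 0.] deg 0.0
229.4 shift [ 0.001   0.     -0.2583] turn [0. 0. 0.] deg 0.0
232.8 shift [ 0.0091  0.     -0.2742] turn [0. 0. 0.] deg 0.0
```

Call:
move_arm:
  increments: "0.2 -0.007 0 -0.016 0 0 0;0.2 -0.013 0 -0.033 0 0 0;0.2 -0.018 0 -0.05 0 0 0;0.2 -0.022 0 -0.067 0 0 0;0.2 -0.025 0 -0.085 0 0 0;0.2 -0.027 0 -0.102 0 0 0;0.2 -0.028 0 -0.12 0 0 0;0.2 -0.028 0 -0.138 0 0 0"

```text
time_s: 34.5
tcp_pos: [0.4828, 0.1459, 0.1879]
ee_rot: [[0.914, 0.002, -0.407], [0.407, 0.004, 0.914], [0.003, -1.0, 0.003]]
wrist_force: [0.0, 1.1, 0.6]
gripper_width: 0.397
```

```bash
python3 - <<'E'
from h import *
s=sense();print(tip(s),s['wrist_force'])
p,d,c=snap("wrist","wrist19");P=pts(c,d);T=(P-tip(s))@s['ee_rot']
m=cv2.inRange(hsv(p),(4,120,50),(20,255,255))>0
k=m&(P[...,2]>.249)&(P[...,2]<.26); print(k.sum(),P[k].mean(0).round(4),T[k].mean(0).round(4))
h=np.array([.7554,.2788])
for a in np.linspace(205.8,234,9)[1:]:
    q=h+.303*np.array([np.cos(np.radians(a)),np.sin(np.radians(a))]); print(round(a,1),end=' '); td([*q,.223])
E
```

```text
[0.4827246  0.14574798 0.22391072] [0.01815999 1.14281777 0.64919167]
683 [0.476  0.1512 0.2523] [-0.0038 -0.0284  0.0078]
209.3 shift [ 0.0015  0.0008 -0.0159] turn [0. 0. 0.] deg 0.0
212.8 shift [ 0.0038  0.0008 -0.0344] turn [0. 0. 0.] deg 0.0
216.4 shift [ 0.0073  0.0008 -0.0527] turn [0. 0. 0.] deg 0.0
219.9 shift [ 0.0119  0.0007 -0.0707] turn [0. 0. 0.] deg 0.0
223.4 shift [ 0.0175  0.0007 -0.0885] turn [0. 0. 0.] deg 0.0
227.0 shift [ 0.0243  0.0007 -0.1058] turn [0. 0. 0.] deg 0.0
230.5 shift [ 0.0321  0.0007 -0.1228] turn [0. 0. 0.] deg 0.0
234.0 shift [ 0.041   0.0007 -0.1392] turn [0. 0. 0.] deg 0.0
```

Call:
move_arm:
  increments: "0.2 0 0 -0.016 0 0 0;0.2 0.002 0 -0.034 0 0 0;0.2 0.006 0 -0.053 0 0 0;0.2 0.011 0 -0.071 0 0 0;0.2 0.017 0 -0.088 0 0 0;0.2 0.024 0 -0.105 0 0 0;0.2 0.031 0 -0.12 0 0 0;0.2 0.038 0 -0.133 0 0 0"

```text
time_s: 35.35
tcp_pos: [0.5722, 0.0406, 0.1873]
ee_rot: [[0.914, 0.001, -0.407], [0.407, 0.004, 0.914], [0.003, -1.0, 0.003]]
wrist_force: [-0.1, 0.9, -0.6]
gripper_width: 0.399
```

Call:
move_arm:
  increments: "0.2 0 0 -0.002 0 0 0;0.2 0 0 -0.002 0 0 0"

```text
time_s: 35.55
tcp_pos: [0.5726, 0.0397, 0.1868]
ee_rot: [[0.914, 0.001, -0.407], [0.407, 0.004, 0.914], [0.002, -1.0, 0.003]]
wrist_force: [-0.3, 0.9, -0.2]
gripper_width: 0.401
```

```bash
cat >> h.py <<'E'
def knob(n="wrist",tag=None):
    s=sense();p,d,c=snap(n,tag);P=pts(c,d);T=(P-tip(s))@s['ee_rot']
    m=cv2.inRange(hsv(p),(4,120,50),(20,255,255))>0
    k=m&(P[...,2]>.249)&(P[...,2]<.26)&(P[...,0]<.7)&(P[...,1]<.4)
    q=P[k].mean(0); print(n,k.sum(),q.round(4),T[k].mean(0).round(4),'ang',(np.degrees(np.arctan2(q[1]-.2788,q[0]-.7554))%360).round(2))
E
python3 - <<'E'
from h import *
s=sense();print(tip(s),s['wrist_force'])
knob("wrist","wrist20");knob("side","side20")
h=np.array([.7554,.2788])
for a in (234,235,236,237):
    q=h+.303*np.array([np.cos(np.radians(a)),np.sin(np.radians(a))]); print(round(a,1),end=' '); td([*q,.223])
E
```

```text
[0.57257373 0.03956367 0.22282584] [-0.32972155  0.88322268 -0.16226217]
wrist 980 [0.5653 0.0403 0.2525] [-0.0062 -0.0297  0.0037] ang 231.45
side 36 [0.5662 0.0386 0.2529] [-0.0061 -0.03    0.0013] ang 231.78
234 shift [ 0.0019 -0.     -0.0081] turn [0. 0. 0.] deg 0.0
235 shift [ 0.0046 -0.     -0.0127] turn [0. 0. 0.] deg 0.0
236 shift [ 0.0073 -0.     -0.0172] turn [0. 0. 0.] deg 0.0
237 shift [ 0.0102 -0.     -0.0217] turn [0. 0. 0.] deg 0.0
```

View pics/side20.png

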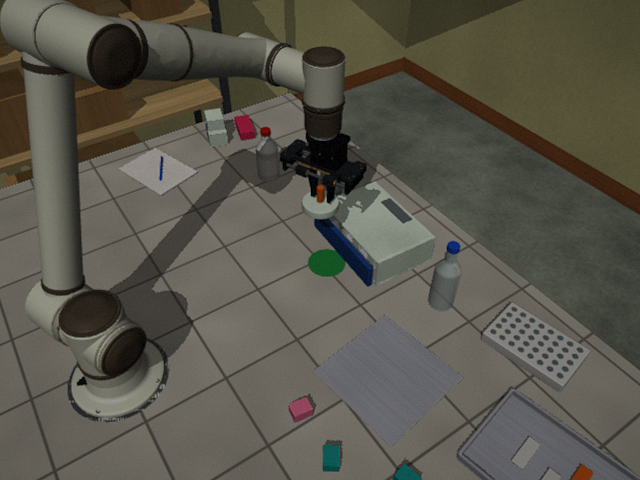

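Call:
move_arm:
  increments: "0.2 0.001 0 -0.006 0 0 0;0.2 0.002 0 -0.011 0 0 0;0.2 0.003 0 -0.015 0 0 0;0.2 0.004 0 -0.018 0 0 0;0.2 0.004 0 -0.018 0 0 0"

```text
time_s: 36.15
tcp_pos: [0.5837, 0.0249, 0.1869]
ee_rot: [[0.913, 0.001, -0.407], [0.407, 0.004, 0.913], [0.002, -1.0, 0.003]]
wrist_force: [0.4, 0.2, -0.3]
gripper_width: 0.402
```

```bash
python3 - <<'E'
from h import *
s=sense();print(tip(s),s['wrist_force'])
knob("wrist");knob("side")
E
```

```text
[0.58367835 0.02479077 0.2228503 ] [ 0.38819196  0.21187211 -0.27856947]
wrist 662 [0.5767 0.0298 0.2523] [-0.0043 -0.0295  0.0075] ang 234.33
side 41 [0.579  0.0299 0.2525] [-0.002  -0.0297  0.0066] ang 234.66
```

Call:
move_arm:
  increments: "0.2 -0.001 0 0.004 0 0 0;0.2 -0.002 0 0.006 0 0 0;0.2 -0.002 -0.015 0.006 0 0 0;0.2 -0.002 -0.05 0.006 0 0 0;0.2 -0.002 -0.1 0.006 0 0 0;0.2 -0.002 -0.13 0.006 0 0 0;0.2 -0.1 -0.13 0.006 0 0 0;0.2 -0.15 -0.13 0.006 0 0 0"

```text
time_s: 37.05
tcp_pos: [0.4874, -0.011, 0.3168]
ee_rot: [[0.913, 0.002, -0.408], [0.408, 0.004, 0.913], [0.003, -1.0, 0.003]]
wrist_force: [-0.3, 0.1, 0.3]
gripper_width: 0.403
```

Call:
move_arm:
  increments: "0.2 -0.05 0 0.05 0 0 0;0.2 -0.08 0 0.1 0 0 0;0.2 -0.08 0 0.15 0 0 0;0.2 -0.08 0 0.15 0 0 0;0.2 -0.08 0 0.15 0 0 0"

```text
time_s: 37.55
tcp_pos: [0.3518, 0.0946, 0.3176]
ee_rot: [[0.911, 0.003, -0.412], [0.412, 0.006, 0.911], [0.005, -1.0, 0.004]]
wrist_force: [0.3, -0.7, 0.4]
gripper_width: 0.4
```

```bash
python3 - <<'E'
from h import *
s=sense();print(tip(s),s['wrist_force'],s['time_s'])
knob("side","side21");front();front("scene");snap("scene","scene21")
for n in("side","scene"):
    p,d,c=snap(n);P=pts(c,d)
    for col in("red","blue"):
        for m,st,ce in blobs(p,col):
            q=P[m];q=q[(q[:,2]>.15)]
            if len(q)>10:print(n,col,np.median(q,0).round(3))
E
```

```text
[0.35171522 0.09437479 0.35363463] [ 0.33673428 -0.72114088  0.4470436 ] 37.55
side 33 [0.5795 0.03   0.2523] [ 0.1805  0.1017 -0.153 ] ang 234.74
side front top x [-0.1162 -0.1105 -0.1031]
scene front top x [-1.3146 -1.2957 -1.2827]
scene front top x [-0.113  -0.1082 -0.1031]
side blue [ 0.732 -0.245  0.198]
scene red [0.645 0.438 0.17 ]
scene blue [ 0.737 -0.243  0.201]
```

View pics/side21.png

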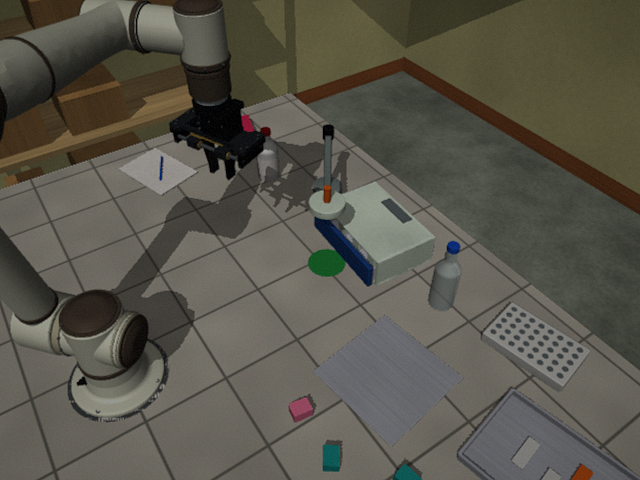

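View pics/scene21.png

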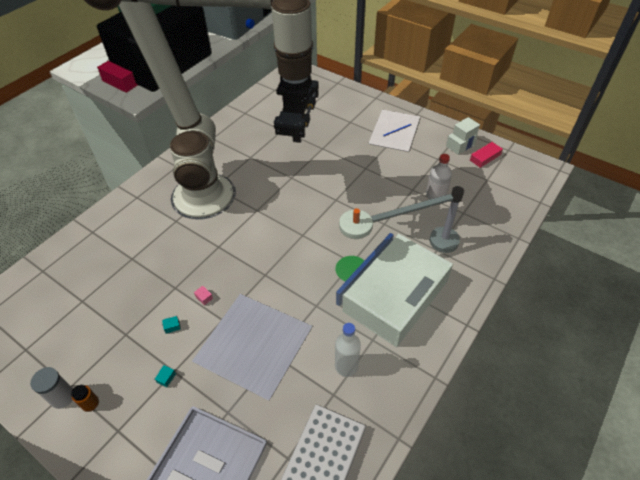

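```bash
python3 - <<'E'
from station import r
print(r.finish_job())
E
```

```text
the job is handed in; nothing more can be done
None
```

The job is done and handed in at about 38 s. The lamp was swung clear, the drawer pressed open, and the red, green and orange cartons put into it. No blue-banded carton was there at the start. I then pushed the drawer to its stop, let go, and swung the lamp back over the mat.

**Drawer:** it read shut in every check for about 6 s after I let go, with the front about 115 mm out from the store's centre. I last saw all three cartons inside just before closing, and the sheet is empty.

**Lamp:** the knob is about 2 mm from the mat centre in plan, at (0.579, 0.030) against (0.578, 0.028).

**Bottles:** both stand. The blue cap reads within 1–3 mm of its starting place, as does the red cap in the scene view; the red cap was not picked up in the last side view. The robot is clear of everything.

**What disagreed:** the reported TCP lay about 36 mm beyond the real fingertips. Both the side and wrist cameras showed it, and so did lowering past the lamp head's height without contact, so I corrected for it throughout. The robot's largest wrist force reading at the end of a move was about 11 N.

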